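# Nudge loose worktop tiles into a tight row under a water pipe

## Task

Lay the three loose terracotta tiles in one straight, tight row under the copper pipe: nudge them together, in any order, the first touching the dark steel end stop and each next one its neighbour. Then, one at a time from the end stop outwards, press each tile home until you feel it firm and flush against the aluminium straightedge (about 10 newtons, never over 30). Do not knock the pipe or disturb the hammer, tape roll and green fitting.

Things in the scene. Friction and masses are not known exactly. Their poses are not given: they have to be found in the camera images.
- tile1_mid (a point): one of three like square terracotta tiles, 110 x 110 x 22 mm, 0.33 to 0.51 kg, flat and loose on the worktop. Point: its middle, 11 mm above the worktop; z up, x and y square to its edges (55 mm to each). Too wide to grasp: nudge it by its 22 mm high edges.
- tile2_mid (a point): one of three like square terracotta tiles, 110 x 110 x 22 mm, 0.33 to 0.51 kg, flat and loose on the worktop. Point: its middle, 11 mm above the worktop; z up, x and y square to its edges (55 mm to each). Too wide to grasp: nudge it by its 22 mm high edges.
- tile3_mid (a point): one of three like square terracotta tiles, 110 x 110 x 22 mm, 0.33 to 0.51 kg, flat and loose on the worktop. Point: its middle, 11 mm above the worktop; z up, x and y square to its edges (55 mm to each). Too wide to grasp: nudge it by its 22 mm high edges.
- stop_face (a point): fixed dark steel end stop at the row's left end, 170 x 20 mm, 18 mm high, yellow line. Point: on its face towards the tiles, 11 mm up. x along the strip, away from the robot; y left, out of the row: tile centres end at y = -55, -165, -275 mm. The face reaches from x = -160 to +10 mm.
- fence: the adjustable fence at the row's far side: a straightedge (460 x 30 mm, 18 mm high, aluminium, red line) along y, screwed to two blue blocks. Origin and axes: those of the stop's point, at worktop height. The straightedge's face towards the tiles lies at x = 0 to +18 mm, parallel to y, set differently each time and not measured: find it by touch (rigid). A seated tile's centre is 55 mm before it.
- pipe: fixed copper pipe, diameter 26 mm, along y over the finished row's front edge; axis 140 mm up. Origin: below the stop's point, on the worktop, same axes; pipe axis at x = -109 mm, y = +105 to -625; feet behind it at y = +60 and -580. A gripper pointing straight down hits it: lean it back towards the robot 35 to 40 degrees, fingers forward and down.
- hammer: bystander: a hammer lying on the worktop left of the end stop; leave it alone.
- tape: bystander: a yellow tape roll, 64 mm across and 22 mm high, flat on the worktop in front of the end stop, to the left of the tiles; leave it alone.
- fitting: bystander: a green plastic pipe fitting standing upright, 52 mm across and 85 mm high, left of the end stop by its far end; leave it alone.
Things that resemble listed ones, but are neither listed nor needed, are in the scene too. What is shaped like the part that bears tile3_mid but turquoise or yellow is not meant. What is shaped like the part that bears tile2_mid but blue is not meant.

How it is judged:
By the outcome, as a careful person would: the job done as asked, in the order asked, and still so for the second after the job is handed in, with the robot touching nothing.
It also fails if it takes over 72 s, if anything falls off the work surface, if the arm or the gripper's body presses on something with over 40 N, if the wrist force passes 120 N, or if a joint passes its speed limit or range.

## Robot

A 6-joint arm with a two-finger parallel gripper is mounted at the origin on the work surface. World frame = base frame: x ahead of the robot, y to its left, z up, the work surface at z = 0. Lengths are in mm, angles in rad, forces in N, time in s.
With the tool pointing down it reaches from about 375 to 975 mm from the base axis. Payload 3.8 kg.
Tool frame: the origin (TCP) lies between the finger pads; the fingertips stand 19 mm ahead of it and the grasp point (between the pads) is the TCP; z points along the fingers, y is the line along which they close (so a half turn about z gives the same grasp; the last joint's range is limited). The gripper opens to 85 mm and grips with 20 to 120 N. Pads are 22 mm wide; open, the fingers measure 114 mm over their backs; the gripper's body (76 mm by 85 mm) begins 54 mm behind the grasp point. The pads swing forward as they close: fully open they stand 13 mm farther back than shut.
Start: joints at [-1.153, 0.264, 1.604, -0, 1.274, -0.037], TCP at [296.51, -606.383, 250.28] pointing down, gripper open.
Joint ranges: [-2.63, 2.63], [-0.94, 2.18], [0.31, 2.57], [-1.31, 4.45], [0, 2.66], [-2.55, 2.55]. Speed limits (rad/s): [2.57, 2.57, 3.14, 3.14, 3.14, 3.14].

## Interface

Orientations are given as [roll, pitch, yaw] about the fixed x, y, z axes, in that order (R = Rz(yaw) Ry(pitch) Rx(roll)).
In Python, from rig import get_state, read_camera, camera_model, sign_off, regions_of, place_of gives the robot as it stands. The module is installed in compiled form; this text tells all that it offers.
- The arm moves only by the tool drive_tool, never from a script. Its argument "plan" is a list of rows, each a list of 7 numbers: the shift along the world's x, y, z in mm, then the turn, a rotation vector about the world's x, y, z in rad, then the opening, from 0 (shut) to 1 (fully open). In form: [[tx, ty, tz, ax, ay, az, grip], ...]. A call has 1 to 12 rows; each row shifts and turns the commanded pose from where the row before left it; what a row does not reach is not made up. A row lasts 1/12 s, in which the tool goes at most 41.7 mm and 7.16 degrees, less where a joint would pass 70% of its speed; a pose out of reach is approached as far as the arm can. A call is refused whole if a number of a shift passes 41.7 or a number of a turn 0.125, either way. A call with a gripper value outside its range is refused whole. The fingers move at their own pace and stop on an object; "newtons" is the grip in N (left out, the last holds). Time passes only in rows, so rows that do not move let the fingers close. It gives the time, the measured TCP pose, the force, the opening and the grip force at its end, in the units of the state.
- get_state(): the state, without advancing time (a new reading comes with each control period).
- read_camera(name): name is "scene" or "side" or "wrist"; returns the picture (420x560x3 uint8, red, green, blue); there is no depth.
- camera_model(name): a dict with "fov_y" (degrees; the focal length in pixels is half the picture's height over the tangent of half this angle, whatever the lens; pixels are square), "cx", "cy" (the principal point, pixels), "world_from_camera" (4x4, takes a point from camera to world coordinates). Camera axes: x right, y up, looking along -z (the intrinsics and any distortion apply to the point x, -y, -z); pixel columns grow to the right and rows downward; lengths in mm; the calibration is good to about 2 mm. A picture is of the moment at which its call begins: read the wrist's pose just before it. camera_model takes no time and is no camera call; for the wrist camera it gives the pose at the moment of the call.
- sign_off(): hands the job in; it is judged then, once.
Trained networks look in the newest picture that a camera, given by its name, has taken for a name from the list of things; names that differ only in an ending like _2 or _b are one class to them, and where a whole thing is asked for, a point or a joint stands for the part that bears it (a point fixed in the world has none). Each returns a list of dicts, best first, with "conf" (0 to 1); they miss things now and then, are a little off and sometimes report something else, mostly with a low value. They report only what shows in the picture. A call takes as long as a camera call. They do not tell look-alikes from the thing itself.
- regions_of(camera, thing): "region" (420x560 bool, what is visible of it).
- place_of(camera, thing): "at" ([x, y, z] in mm, in world coordinates, good to about 4 mm: a listed point, or the origin of a listed thing).
The state is a dict: "time_s": time; "joints": joint angles; "qvel": joint speeds; "effort": joint torques, N m; "ee_pos": TCP position; "tcp_rot": TCP orientation; "contact_force": force on the tool from outside, world axes, zero at the start; "wrist_torque": the same for the moment, N m; "gripper_width": opening from 0.0 (shut) to 1.0 (fully open); "finger_force": force on a finger pad.
Only numpy, scipy, OpenCV 4.12 (cv2) and the standard library are available. Lean on these libraries where they do the work, as an engineer would, in place of code of your own. Each camera call takes 0.05 s, during which the arm holds its last target. There are 200 camera calls.

## Working session

There is one attempt and no reset: what is moved stays moved. The work goes in short steps, Python scripts to look and compute and a tool call to move; the robot and the scene stay as the last step left them, time stands still between calls to the robot, and variables do not carry over. Pictures are saved under pics/ and viewed, at most 10 in all, crops included, and the job is handed in when it is done.

Besides the shell and the picture viewer there is one more tool, called after "Call:" as name(argument=value, ...) on one line, values as JSON. drive_tool: Moves the arm, as the interface text tells. Its arguments: {"type":"object","properties":{"plan":{"type":"array"},"newtons":{"type":"number"}},"required":["plan"]}

```bash
mkdir -p pics
python3 - <<'E'
from rig import *
import cv2,numpy as np
s=get_state();print(s)
for c in("scene","side"):
    im=read_camera(c);cv2.imwrite(f"pics/{c}0.png",im[:,:,::-1])
    m=camera_model(c);print(c,m["fov_y"],m["cx"],m["cy"],np.round(m["world_from_camera"],3).tolist(),m.keys())
    for t in("tile1_mid","tile2_mid","tile3_mid","stop_face","fence","pipe","tape","hammer","fitting"):
        print(t,[(np.round(d["at"]).tolist(),round(d["conf"],2)) for d in place_of(c,t)])
E
```

```text
{'time_s': 0.0, 'joints': array([-1.15289786e+00,  2.64761229e-01,  1.60539108e+00,  2.62365838e-05,
        1.27368228e+00, -3.69022115e-02]), 'qvel': array([-0.00176612, -0.00111954, -0.00197947, -0.00066453,  0.00035759,
       -0.00183895]), 'effort': array([-3.41455074e-03, -5.15123892e+01, -3.67313039e+01,  5.54910741e-05,
        1.31290656e-02,  6.21314967e-06]), 'ee_pos': array([ 296.24004313, -605.75130779,  248.9473061 ]), 'tcp_rot': array([-3.13935317e+00, -1.07766095e-04,  4.54792853e-01]), 'contact_force': array([ 0.03597468,  0.68908748, -0.5689232 ]), 'wrist_torque': array([-1.20796149e-05, -4.81126524e-02, -1.57429760e-02]), 'finger_force': 0.0, 'gripper_width': 0.999202049910331}
scene 53.762088045048664 279.848608108077 206.4447847061774 [[0.788, -0.517, 0.336, 824.251], [0.616, 0.666, -0.421, -457.92], [-0.006, 0.538, 0.843, 891.086], [0.0, 0.0, 0.0, 1.0]] dict_keys(['fov_y', 'cx', 'cy', 'world_from_camera'])
tile1_mid [([537.0, 141.0, 11.0], 0.87)]
tile2_mid [([708.0, -423.0, 13.0], 0.74), ([488.0, -180.0, 14.0], 0.63)]
tile3_mid [([300.0, 180.0, 8.0], 0.88), ([5
[... 315 characters left out ...]
de 53.92786109431631 280.57135313741725 207.05869683414375 [[-0.776, 0.468, -0.424, -0.043], [-0.631, -0.567, 0.53, 603.937], [0.007, 0.678, 0.735, 925.77], [0.0, 0.0, 0.0, 1.0]] dict_keys(['fov_y', 'cx', 'cy', 'world_from_camera'])
tile1_mid [([539.0, 139.0, 11.0], 0.92)]
tile2_mid [([491.0, -182.0, 4.0], 0.96), ([708.0, -423.0, 9.0], 0.95)]
tile3_mid [([288.0, -252.0, 11.0], 0.93), ([511.0, -10.0, 14.0], 0.84), ([306.0, 180.0, 15.0], 0.7)]
stop_face [([673.0, 205.0, 6.0], 0.57)]
fence [([668.0, 204.0, 0.0], 0.79)]
pipe [([667.0, 204.0, -0.0], 0.76)]
tape [([459.0, 314.0, -1.0], 0.88)]
hammer [([554.0, 387.0, -4.0], 0.86), ([688.0, 272.0, -1.0], 0.56)]
fitting [([686.0, 275.0, -0.0], 0.62)]
```

View pics/scene0.png

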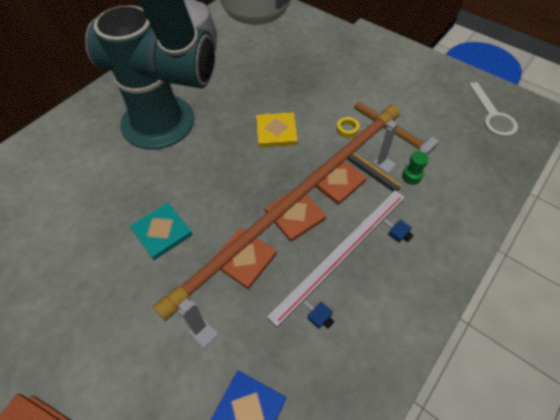

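View pics/side0.png

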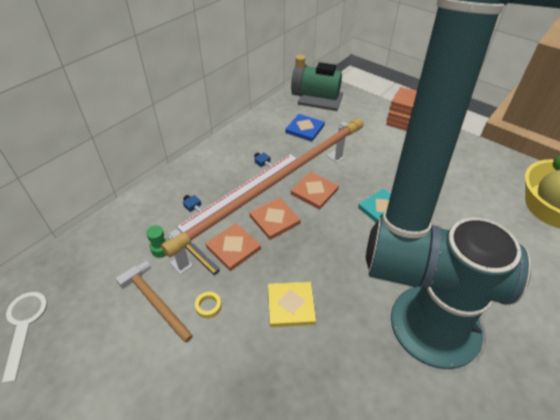

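The terracotta tiles are in the scene view at (338,180), (295,212) and (245,257), and in the side view at (233,245), (275,217) and (315,188). Three look-alikes are ruled out by colour: yellow at scene (276,128), turquoise at (160,230) and blue at (248,400). The stacked tiles at lower left are ruled out too. Next I'll fit poses in the row frame.

```bash
cat > h.py <<'E'
import numpy as np,cv2
from rig import *
from scipy.optimize import minimize
def K(m): return 210/np.tan(np.radians(m["fov_y"]/2))
def proj(m,P):
    T=np.linalg.inv(np.array(m["world_from_camera"]));p=np.asarray(P,float)@T[:3,:3].T+T[:3,3]
    f=K(m);return np.c_[m["cx"]+f*p[:,0]/-p[:,2], m["cy"]-f*p[:,1]/-p[:,2]]
def back(m,uv,z):
    uv=np.atleast_2d(uv);f=K(m);T=np.array(m["world_from_camera"])
    d=np.c_[(uv[:,0]-m["cx"])/f,-(uv[:,1]-m["cy"])/f,-np.ones(len(uv))]@T[:3,:3].T
    return T[:3,3]+d*((z-T[2,3])/d[:,2])[:,None]
def box(x,y,a,h=55):
    c,s=np.cos(a),np.sin(a)
    return [[x+c*u-s*v,y+s*u+c*v,z] for z in(0,22) for u in(-h,h) for v in(-h,h)]
def fit(obs,x0):
    # obs: list of (model, hull mask, ignore mask)
    def cost(p):
        t=0
        for m,mk,ign in obs:
            h=cv2.convexHull(np.round(proj(m,box(*p))*16).astype(np.int32))
            r=np.zeros(mk.shape,np.uint8);cv2.fillConvexPoly(r,h,255,cv2.LINE_AA,4)
            t+=(np.abs(r/255.-mk)*~ign).sum()
        return t
    best=None
    for a in (x0[2]-.2,x0[2],x0[2]+.2):
        q=minimize(cost,[x0[0],x0[1],a],method="Nelder-Mead",options=dict(initial_simplex=[[x0[0],x0[1],a],[x0[0]+6,x0[1],a],[x0[0],x0[1]+6,a],[x0[0],x0[1],a+.15]],maxiter=200))
        if best is None or q.fun<best.fun: best=q
    return best.x,best.fun
E
python3 - <<'E'
from h import *
C={}
for c in("scene","side"):
    im=read_camera(c);C[c]=(im,camera_model(c))
    m=C[c][1];hsv=cv2.cvtColor(im,cv2.COLOR_RGB2HSV)
    # red line on fence: within network region
    reg=regions_of(c,"fence")[0]["region"]
    red=reg&((hsv[...,0]<8)|(hsv[...,0]>170))&(hsv[...,1]>50)
    ys,xs=np.nonzero(red);P=back(m,np.c_[xs,ys],18)[:,:2]
    l=cv2.fitLine(P.astype(np.float32),cv2.DIST_HUBER,0,.01,.01).ravel();t=(P-l[2:])@l[:2]
    print(c,"red",len(P),"ang",np.degrees(np.arctan2(l[1],l[0])),l[2:]+l[:2]*t.min(),l[2:]+l[:2]*t.max())
    r=regions_of(c,"stop_face")
    rp=regions_of(c,"pipe")[0]["region"];ys,xs=np.nonzero(rp)
    cop=rp&(hsv[...,1]>110);ys,xs=np.nonzero(cop);P=back(m,np.c_[xs,ys],140)[:,:2]
    l=cv2.fitLine(P.astype(np.float32),cv2.DIST_HUBER,0,.01,.01).ravel();t=(P-l[2:])@l[:2]
    print("pipe",len(P),np.degrees(np.arctan2(l[1],l[0])),l[2:]+l[:2]*t.min(),l[2:]+l[:2]*t.max())
    # yellow line
    q=proj(m,[[610,195,18]])[0];yel=(hsv[...,0]>17)&(hsv[...,0]<32)&(hsv[...,1]>90)
    uu,vv=np.meshgrid(range(560),range(420));B=back(m,np.c_[uu.ravel(),vv.ravel()],18)[:,:2].reshape(420,560,2)
    yel&=(abs(B[...,0]-610)<110)&(abs(B[...,1]-205)<50)
    P=B[yel];
    if len(P)>5:
        l=cv2.fitLine(P.astype(np.float32),cv2.DIST_HUBER,0,.01,.01).ravel();t=(P-l[2:])@l[:2]
        print("yel",len(P),np.degrees(np.arctan2(l[1],l[0])),l[2:]+l[:2]*t.min(),l[2:]+l[:2]*t.max())
    C[c]+=(cop,hsv)
for n,(x,y) in dict(L=(538,140),M=(512,-10),R=(490,-181)).items():
    obs=[]
    for c in C:
        im,m,cop,hsv=C[c]
        near=np.zeros((420,560),np.uint8);cv2.fillConvexPoly(near,cv2.convexHull(proj(m,box(x,y,0,90)).astype(np.int32)),1)
        pp=cv2.dilate(cop.astype(np.uint8),np.ones((7,7)))>0
        t=(near>0)&((hsv[...,0]<20))&(hsv[...,1]>75)&~pp
        n8,lab,st,_=cv2.connectedComponentsWithStats(t.astype(np.uint8))
        t=lab==(1+np.argmax(st[1:,4]))
        cnt=np.argwhere(t)[:,::-1];mk=np.zeros((420,560),np.uint8);cv2.fillConvexPoly(mk,cv2.convexHull(cnt.astype(np.int32)),1)
        obs.append((m,mk.astype(float),pp))
    print(n,np.round(fit(obs,(x,y,.15)),3) if 0 else fit(obs,(x,y,.15)),[o[1].sum() for o in obs],[fit([o],(x,y,.15))for o in obs])
E
```

```text
scene red 547 ang 83.36706 [ 650.19840558 -250.19792342] [701.01674945 186.8117087 ]
pipe 3725 83.50428 [ 491.92091421 -405.38314278] [575.9938017  333.00561406]
yel 188 -6.704212 [527.51394217 236.15327082] [682.72366218 217.90874933]
side red 137 ang 83.746506 [ 652.32443828 -248.87918246] [699.47643891 181.4207227 ]
pipe 1907 83.66871 [ 491.95154821 -423.78305569] [574.79653013 322.87881885]
yel 393 -2.896372 [511.9553736  235.25845466] [686.79539434 226.41254006]
L (array([ 5.35925952e+02,  1.42613962e+02, -1.36935677e-01]), np.float64(192.04313725490192)) [np.float64(1053.0), np.float64(1480.0)] [(array([ 5.35402396e+02,  1.43647035e+02, -1.35321600e-01]), np.float64(35.31372549019608)), (array([ 5.38795453e+02,  1.37897569e+02, -1.42280490e-01]), np.float64(136.11764705882354))]
M (array([ 5.13820213e+02, -1.19923921e+01, -2.44696981e-01]), np.float64(207.27843137254902)) [np.float64(1137.0), np.float64(1263.0)] [(array([ 5.13746718e+02, -1.13072020e+01, -2.46044924e-01]), np.float64(68.93725490196078)), (array([ 5.16642220e+02, -1.39773593e+01, -2.91842906e-01]), np.float64(126.45098039215686))]
R (array([ 4.91601977e+02, -1.80013547e+02,  3.87860443e-02]), np.float64(239.21960784313728)) [np.float64(1309.0), np.float64(1058.0)] [(array([ 4.91796932e+02, -1.79414772e+02,  1.97065764e-02]), np.float64(97.87843137254902)), (array([ 4.94586563e+02, -1.84223995e+02,  1.01380208e-01]), np.float64(121.78823529411763))]
```

Call:
drive_tool(plan=[[8, 36, -8, 0, 0, -0.113, 0.7], [8, 36, -8, 0, 0, -0.113, 0.7], [8, 36, -8, 0, 0, -0.113, 0.7], [8, 36, -8, 0, 0, -0.113, 0.7], [8, 36, -8, 0, 0, -0.113, 0.7], [8, 36, -8, -0.013, -0.116, 0, 0.7], [8, 36, -8, -0.013, -0.116, 0, 0.7], [8, 36, -8, -0.013, -0.116, 0, 0.7], [8, 36, -8, -0.013, -0.116, 0, 0.7], [8, 36, -8, -0.013, -0.116, 0, 0.7], [8, 36, -8, -0.013, -0.116, 0, 0.7], [6, 40, -8, 0, 0, 0, 0.7]])

```text
time_s: 2.4
ee_pos: [406.9, -188.2, 173.5]
tcp_rot: [3.132, -0.697, -0.098]
contact_force: [1.0, -0.5, -0.2]
gripper_width: 0.699
finger_force: 0.0
```

Call:
drive_tool(plan=[[-8, 9, -40, 0, 0, -0.014, 0.7], [-8, 10, -40, 0, 0, 0, 0.7], [0, 0, -30, 0, 0, 0, 0.7], [0, 0, -20, 0, 0, 0, 0.7], [0, 0, 0, 0, 0, 0, 0.7]])

```text
time_s: 2.82
ee_pos: [429.7, -196.0, 57.1]
tcp_rot: [-3.104, -0.63, -0.125]
contact_force: [-0.1, 0.6, 0.5]
gripper_width: 0.698
finger_force: 0.0
```

Run:
```python
from h import *
s=get_state();print(s["ee_pos"],s["tcp_rot"],s["joints"],s["contact_force"])
im=read_camera("wrist");cv2.imwrite("pics/w1.png",im[:,:,::-1])
```

```text
[ 429.68843266 -195.96014017   57.1256658 ] [-3.10419233 -0.62969013 -0.12462563] [-0.74527704 -0.1191583   2.57075168  1.16152246  0.41830011 -0.08793395] [-0.10413445  0.60879195  0.53235109]
```

View pics/w1.png

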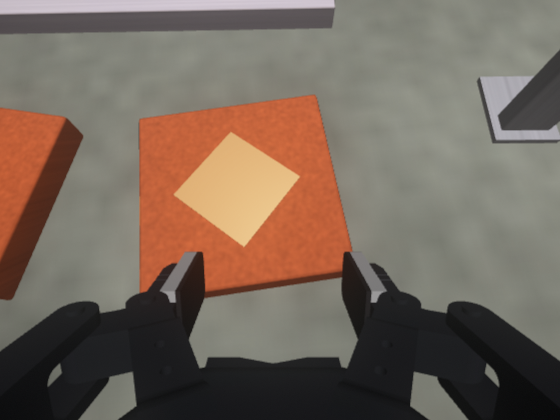

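```bash
cat >> h.py <<'E'
from scipy.spatial.transform import Rotation as R
A=-0.112;O=np.array([671,203.5,0]);ex=np.array([np.cos(A),np.sin(A),0]);ey=np.array([-np.sin(A),np.cos(A),0])
TIP=19
def where():
    s=get_state();Rc=R.from_euler("xyz",s["tcp_rot"]);t=s["ee_pos"]+TIP*Rc.apply([0,0,1])-O
    print("tip row",np.round([t@ex,t@ey,t[2]],1),"F row",np.round([s["contact_force"]@ex,s["contact_force"]@ey,s["contact_force"][2]],1),"rot",np.round(s["tcp_rot"],3),"j",np.round(s["joints"],2),s["time_s"])
    return s,Rc
def goto(x,y,z,lean):
    "shift and turn (rotvec) from the present pose to tip at row x,y,z with lean deg"
    s,Rc=where()
    Rt=R.from_euler("z",A)*R.from_euler("y",-np.radians(lean))*R.from_euler("x",np.pi)
    p=O+x*ex+y*ey+[0,0,z]-TIP*Rt.apply([0,0,1])
    print("shift",np.round(p-s["ee_pos"],1),"turn",np.round((Rt*Rc.inv()).as_rotvec(),3),"tcp",np.round(p))
E
python3 -c "
from h import *
goto(-225,-402,45,15)"
```

```text
tip row [-183.6 -423.6   43.3] F row [-0.5  1.   0. ] rot [-3.104 -0.631 -0.125] j [-0.75 -0.12  2.57  1.16  0.42 -0.08] 2.8667
shift [-32.4  25.9   4.7] turn [ 0.01   0.371 -0.003] tcp [ 398. -170.   63.]
```

Call:
drive_tool(plan=[[0, 4, 20, 0.003, 0.12, 0, 0.7], [0, 4, 10, 0.003, 0.12, 0, 0.7], [-8, 6, -10, 0.003, 0.12, 0, 0.7], [-12, 6, -10, 0, 0.01, 0, 0.7], [-12, 6, -5, 0, 0, 0, 0.7], [0, 0, 0, 0, 0, 0, 0.7]])

```text
time_s: 3.37
ee_pos: [403.0, -168.7, 48.9]
tcp_rot: [-3.096, -0.469, -0.109]
contact_force: [-0.1, -0.1, -0.7]
gripper_width: 0.7
finger_force: 0.0
```

```bash
python3 -c "
from h import *
goto(-225,-402,30,15)"
```

```text
tip row [-216.1 -398.9   32. ] F row [-0.1 -0.1 -0.7] rot [-3.096 -0.469 -0.109] j [-0.67 -0.16  2.55  0.68  0.46  0.43] 3.3667
shift [-5.5 -1.6 -0.6] turn [-0.02   0.211 -0.019] tcp [ 398. -170.   48.]
```

Call:
drive_tool(plan=[[-3, 0, 0, -0.01, 0.105, -0.01, 0.7], [-3, -1, 0, -0.01, 0.105, -0.01, 0.7], [0, 0, 0, 0, 0, 0, 0.7]])

```text
time_s: 3.62
ee_pos: [404.4, -170.3, 51.6]
tcp_rot: [-3.121, -0.343, -0.108]
contact_force: [1.1, 0.5, -0.0]
gripper_width: 0.697
finger_force: 0.0
```

```bash
python3 -c "
from h import *
goto(-225,-402,10,15)"
```

```text
tip row [-216.8 -400.8   33.7] F row [ 1.   0.6 -0. ] rot [-3.121 -0.343 -0.108] j [-0.59 -0.13  2.48  0.36  0.52  0.8 ] 3.6167
shift [ -6.8   0.  -23.2] turn [-0.011  0.083 -0.011] tcp [ 398. -170.   28.]
```

Call:
drive_tool(plan=[[-3, 0, -6, -0.005, 0.04, -0.005, 0.7], [-3, 0, -6, -0.005, 0.043, -0.005, 0.7], [-1, 0, -6, 0, 0, 0, 0.7], [0, 0, -3, 0, 0, 0, 0.7], [0, 0, -2, 0, 0, 0, 0.7], [0, 0, -2, 0, 0, 0, 0.7]])

```text
time_s: 4.12
ee_pos: [394.1, -167.9, 23.0]
tcp_rot: [-3.134, -0.259, -0.113]
contact_force: [1.2, -0.4, 0.5]
gripper_width: 0.706
finger_force: 0.0
```

```bash
python3 -c "
from h import *
goto(-225,-402,10,15)"
```

```text
tip row [-228.8 -399.9    4.6] F row [ 1.3 -0.2  0.5] rot [-3.134 -0.259 -0.113] j [-0.55 -0.06  2.47  0.24  0.51  0.94] 4.1167
shift [ 3.5 -2.4  5.4] turn [-0.007 -0.002 -0.   ] tcp [ 398. -170.   28.]
```

Call:
drive_tool(plan=[[0, -1, -1.5, 0, 0, 0, 0.7], [0, -1, -1.5, 0, 0, 0, 0.7], [0, 0, -1.5, 0, 0, 0, 0.7]])

```text
time_s: 4.37
ee_pos: [394.6, -170.3, 18.8]
tcp_rot: [-3.135, -0.259, -0.113]
contact_force: [-0.7, 0.6, 0.6]
gripper_width: 0.701
finger_force: 0.0
```

Run:
```python
from h import *
where()
im=read_camera("wrist");cv2.imwrite("pics/w2.png",im[:,:,::-1])
```

```text
tip row [-2.280e+02 -4.022e+02  4.000e-01] F row [-0.8  0.5  0.6] rot [-3.135 -0.259 -0.113] j [-0.55 -0.04  2.47  0.24  0.5   0.93] 4.3667
```

View pics/w2.png

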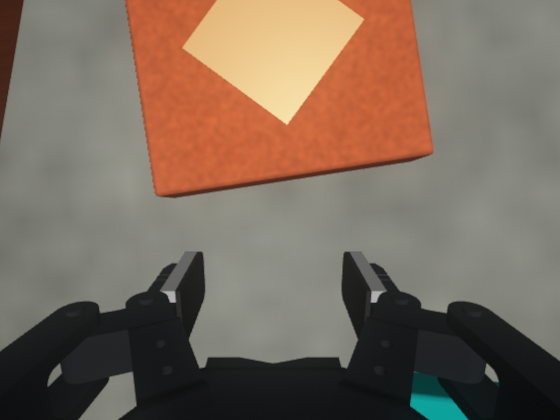

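The tile's front edge is straight ahead, from px (155,195) to (430,153), rotated a little. The tips are low and clear, so I push it square.

Call:
drive_tool(plan=[[7, -3, 0, 0, 0, 0, 0.7], [7, -3, 0, 0, 0, 0, 0.7], [7, -0.8, 0, 0, 0, 0, 0.7], [7, -0.8, 0, 0, 0, 0, 0.7], [7, -0.8, 0, 0, 0, 0, 0.7], [6, -0.7, 0, 0, 0, 0, 0.7], [5, -0.6, 0, 0, 0, 0, 0.7], [3, -0.3, 0, 0, 0, 0, 0.7], [0, 0, 0, 0, 0, 0, 0.7]])

```text
time_s: 5.17
ee_pos: [444.5, -180.1, 18.9]
tcp_rot: [-3.136, -0.259, -0.112]
contact_force: [0.5, 0.1, -0.2]
gripper_width: 0.696
finger_force: 0.0
```

Run:
```python
from h import *
where()
im=read_camera("wrist");cv2.imwrite("pics/w3.png",im[:,:,::-1])
```

```text
tip row [-177.3 -406.4    0.6] F row [ 0.5  0.1 -0.2] rot [-3.136 -0.259 -0.112] j [-0.51  0.05  2.37  0.22  0.49  0.99] 5.1667
```

View pics/w3.png

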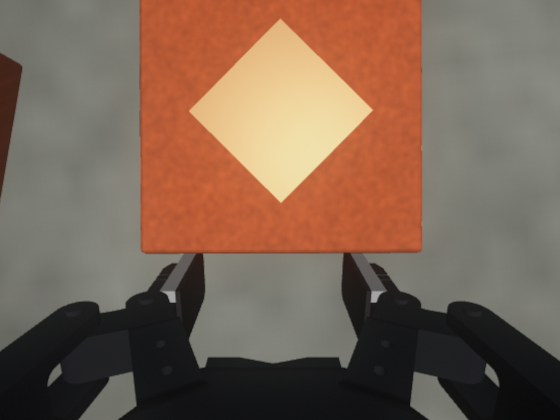

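Call:
drive_tool(plan=[[-20, 2.2, 0, 0, 0, 0, 0.7], [-20, 2.3, 0, 0, 0, 0, 0.7], [3.9, 34.6, 0, 0, 0, 0, 0.7], [3.9, 34.6, 0, 0, 0, 0, 0.7], [3.9, 34.6, 0, 0, 0, 0, 0.7], [3.9, 34.6, 0, 0, 0, 0, 0.7], [3.9, 34.6, 0, 0, 0, 0, 0.7], [0, 0, 0, 0, 0, 0, 0.7]])

```text
time_s: 5.88
ee_pos: [424.2, 2.4, 19.7]
tcp_rot: [-3.134, -0.261, -0.107]
contact_force: [-0.8, -0.0, -0.6]
gripper_width: 0.702
finger_force: 0.0
```

```bash
cat >> h.py <<'E'
def wtile(z=22):
    "largest tile-coloured blob in the wrist view: its row-frame bounds on z, from the corners"
    m=camera_model("wrist");im=read_camera("wrist");hsv=cv2.cvtColor(im,cv2.COLOR_RGB2HSV)
    t=(hsv[...,0]<14)&(hsv[...,1]>120)&(hsv[...,2]>90)
    c=max(cv2.findContours(t.astype(np.uint8),cv2.RETR_EXTERNAL,cv2.CHAIN_APPROX_NONE)[0],key=cv2.contourArea)
    a=cv2.approxPolyDP(cv2.convexHull(c),12,True)[:,0]
    q=back(m,a,z)-O;print([(p.tolist(),round(float(r@ex)),round(float(r@ey))) for p,r in zip(a,q)])
    return im
E
python3 - <<'E'
from h import *
goto(-217,-232,0,15);wtile()
E
```

```text
tip row [-217.9 -227.3    1.3] F row [-0.8 -0.1 -0.6] rot [-3.134 -0.261 -0.107] j [-0.05 -0.07  2.49 -0.02  0.46  1.64] 5.8833
shift [ 0.4 -4.6 -1.3] turn [-0.007 -0.    -0.007] tcp [425.  -2.  18.]
[([436, 0], -111, -290), ([396, 216], -194, -275), ([124, 166], -176, -170), ([153, 0], -111, -181)]
```

Call:
drive_tool(plan=[[7, -2.8, 0, 0, 0, 0, 0.7], [7, -1.8, -0.5, 0, 0, -0.005, 0.7], [7, -0.8, 0, 0, 0, 0, 0.7], [7, -0.8, 0, 0, 0, 0, 0.7], [6, -0.7, 0, 0, 0, 0, 0.7], [4, -0.4, 0, 0, 0, 0, 0.7], [2, -0.2, 0, 0, 0, 0, 0.7], [0, 0, 0, 0, 0, 0, 0.7]])

```text
time_s: 6.6
ee_pos: [463.8, -10.5, 18.3]
tcp_rot: [-3.135, -0.258, -0.119]
contact_force: [0.4, 0.3, -0.2]
gripper_width: 0.703
finger_force: 0.0
```

Run:
```python
from h import *
where();wtile()
```

```text
tip row [-177.1 -235.7   -0. ] F row [ 0.3  0.4 -0.2] rot [-3.135 -0.258 -0.119] j [-0.07  0.02  2.41 -0.01  0.46  1.63] 6.6
[([381, 0], -72, -278), ([379, 251], -167, -277), ([99, 250], -167, -170), ([99, 0], -71, -170)]
```

Call:
drive_tool(plan=[[-17, 1.9, 0, 0, 0, 0.003, 0.7], [-17, 1.9, 0, 0, 0, 0.004, 0.7], [3.5, 31, 0, 0, 0, 0, 0.7], [3.5, 31, 0, 0, 0, 0, 0.7], [3.5, 31, 0, 0, 0, 0, 0.7], [3.5, 31, 0, 0, 0, 0, 0.7], [3.5, 31, 0, 0, 0, 0, 0.7], [0, 0, 0, 0, 0, 0, 0.7]])

```text
time_s: 7.32
ee_pos: [449.1, 154.0, 20.0]
tcp_rot: [-3.131, -0.263, -0.107]
contact_force: [0.2, -0.1, 0.1]
gripper_width: 0.702
finger_force: 0.0
```

Run:
```python
from h import *
where();wtile()
```

```text
tip row [-210.   -73.8    1.7] F row [ 0.2 -0.1  0.1] rot [-3.131 -0.263 -0.107] j [ 0.35  0.05  2.37 -0.23  0.49  2.21] 7.3167
[([424, 0], -103, -132), ([415, 205], -182, -129), ([140, 195], -179, -23), ([146, 0], -103, -24)]
```

Call:
drive_tool(plan=[[7, -2.8, -0.8, 0, 0, -0.005, 0.7], [7, -1.3, -0.8, 0, 0, 0, 0.7], [7, -0.8, 0, 0, 0, 0, 0.7], [6, -0.7, 0, 0, 0, 0, 0.7], [4, -0.4, 0, 0, 0, 0, 0.7], [1.5, -0.1, 0, 0, 0, 0, 0.7], [0, 0, 0, 0, 0, 0, 0.7]])

```text
time_s: 7.95
ee_pos: [479.5, 142.0, 16.6]
tcp_rot: [-3.135, -0.258, -0.117]
contact_force: [0.2, 0.5, 0.9]
gripper_width: 0.7
finger_force: 0.1
```

Run:
```python
from h import *
wtile();goto(-240,-300,60,25)
```

```text
[([398, 0], -74, -131), ([396, 252], -169, -130), ([112, 251], -168, -22), ([112, 0], -73, -23)]
tip row [-178.6  -82.1   -1.6] F row [ 0.8 -0.7 -0. ] rot [-3.135 -0.258 -0.117] j [ 0.3   0.1   2.32 -0.21  0.49  2.16] 8.0
shift [ -88.6 -209.2   60.5] turn [-0.027 -0.176  0.003] tcp [391. -67.  77.]
```

Call:
drive_tool(plan=[[-20, 2, 20, 0, 0, 0, 0.7], [-18, 2, 20, 0, 0, 0, 0.3], [-3.8, -37, 0, 0, 0, 0, 0], [-3.8, -37, 0, 0, 0, 0, 0], [-3.8, -37, 0, 0, 0, 0, 0], [-3.8, -37, 0, 0, 0, 0, 0], [-3.8, -37, 0, 0, 0, 0, 0], [-3.8, -37, 0, 0, 0, 0, 0], [-3.8, -37, 0, 0, 0, 0, 0], [0, -38, 0, 0, 0, 0, 0], [0, -38, 0, 0, 0, 0, 0], [0, -38, 0, 0, 0, 0, 0]])

```text
time_s: 9.0
ee_pos: [414.3, -228.7, 57.4]
tcp_rot: [-3.136, -0.26, -0.116]
contact_force: [1.6, 0.5, -0.2]
gripper_width: -0.002
finger_force: 0.0
```

Run:
```python
from h import *
goto(-125,-495,40,40)
```

```text
tip row [-201.9 -458.1   39. ] F row [ 1.5  0.6 -0.2] rot [-3.136 -0.26  -0.116] j [-0.65 -0.03  2.36  0.24  0.61  0.85] 9.0
shift [ 65.  -44.4  -2.8] turn [-0.054 -0.435  0.002] tcp [ 479. -273.   55.]
```

Call:
drive_tool(plan=[[0, -20, 4, 0, 0, 0, 0], [5, -20, 0, -0.009, -0.073, 0, 0], [12, -3, 0, -0.009, -0.073, 0, 0], [12, -1, 0, -0.009, -0.073, 0, 0], [12, -1, 0, -0.009, -0.073, 0, 0], [12, 0, -3, -0.009, -0.073, 0, 0], [12, 0, -3, -0.009, -0.07, 0, 0], [0, 0, 0, 0, 0, 0, 0]])

```text
time_s: 9.67
ee_pos: [471.1, -268.5, 55.1]
tcp_rot: [-3.13, -0.646, -0.117]
contact_force: [-0.4, 0.7, -1.0]
gripper_width: -0.001
finger_force: 0.0
```

Run:
```python
from h import *
goto(-115,-490,10,40)
im=wtile();cv2.imwrite("pics/w4.png",im[:,:,::-1])
```

```text
tip row [-134.4 -491.2   39.9] F row [-0.5  0.7 -1. ] rot [-3.13  -0.646 -0.117] j [-0.81  0.04  2.43  1.24  0.43 -0.22] 9.6667
shift [ 18.7  -0.7 -30.5] turn [-0.015 -0.051 -0.003] tcp [ 490. -269.   25.]
[([559, 0], 57, -691), ([559, 90], -21, -667), ([0, 94], -22, -322), ([0, 0], 61, -297)]
```

View pics/w4.png

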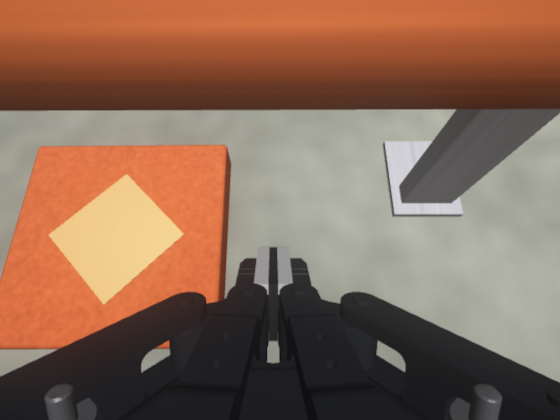

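Call:
drive_tool(plan=[[8, 0, -10, -0.005, -0.02, 0, 0], [6, 0, -10, -0.005, -0.02, 0, 0], [5, 0, -7, -0.005, -0.011, 0, 0], [0, 0, -4, 0, 0, 0, 0], [0, 0, 0, 0, 0, 0, 0]])

```text
time_s: 10.13
ee_pos: [490.8, -268.5, 24.7]
tcp_rot: [3.141, -0.696, -0.106]
contact_force: [0.2, -0.4, 0.2]
gripper_width: 0.001
finger_force: 0.0
```

Run:
```python
from h import *
goto(-115,-490,10,40)
```

```text
tip row [-114.1 -489.1   10.1] F row [ 0.2 -0.4  0.2] rot [ 3.141 -0.696 -0.106] j [-0.79  0.15  2.44  1.62  0.41 -0.6 ] 10.1333
shift [-1.  -0.8 -0.1] turn [ 0.001 -0.002 -0.006] tcp [ 490. -269.   25.]
```

Call:
drive_tool(plan=[[2, 8, 0, 0, 0, 0, 0], [1.2, 7, 0, 0, 0, 0, 0], [0.8, 7, 0, 0, 0, 0, 0], [0.8, 7, 0, 0, 0, 0, 0], [0.8, 7, 0, 0, 0, 0, 0], [0.8, 7, 0, 0, 0, 0, 0], [0.8, 7, 0, 0, 0, 0, 0], [0.8, 7, 0, 0, 0, 0, 0], [0.8, 6, 0, 0, 0, 0, 0], [0.6, 5, 0, 0, 0, 0, 0], [0, 0, 0, 0, 0, 0, 0]])

```text
time_s: 11.05
ee_pos: [500.4, -199.6, 25.3]
tcp_rot: [3.14, -0.698, -0.105]
contact_force: [-0.1, -1.1, 1.7]
gripper_width: -0.003
finger_force: 0.6
```

Run:
```python
from h import *
where();im=read_camera("side");cv2.imwrite("pics/s1.png",im[140:330,150:400,::-1].repeat(3,0).repeat(3,1))
```

```text
tip row [-112.3 -419.5   10.7] F row [-0.  -1.1  1.7] rot [ 3.14  -0.698 -0.105] j [-0.62  0.09  2.51  1.82  0.33 -0.67] 11.05
```

View pics/s1.png

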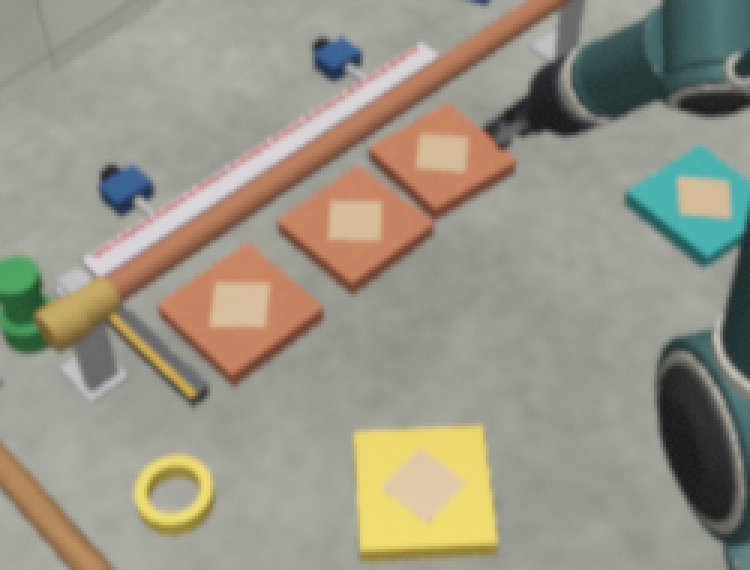

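Call:
drive_tool(plan=[[1.5, 0, 0.8, 0.009, 0.087, -0.003, 0], [1.5, 0, 0.8, 0.009, 0.087, -0.003, 0], [0.8, 7, 0, 0, 0, 0, 0], [0.8, 7, 0, 0, 0, 0, 0], [0.8, 7, 0, 0, 0, 0, 0], [0.8, 7, 0, 0, 0, 0, 0], [0.8, 7, 0, 0, 0, 0, 0], [0.7, 6, 0, 0, 0, 0, 0], [0.6, 5, 0, 0, 0, 0, 0], [0, 0, 0, 0, 0, 0, 0]])

```text
time_s: 11.93
ee_pos: [506.7, -148.9, 24.4]
tcp_rot: [-3.125, -0.626, -0.11]
contact_force: [-0.0, -4.4, 1.9]
gripper_width: -0.001
finger_force: 2.2
```

Run:
```python
from h import *
goto(-113,-372,10,30)
```

```text
tip row [-112.8 -368.3    9. ] F row [ 0.5 -4.4  1.9] rot [-3.125 -0.626 -0.11 ] j [-0.47  0.06  2.5   1.58  0.23 -0.31] 11.9333
shift [ 1.  -3.5  2. ] turn [-0.002  0.104 -0.011] tcp [ 508. -152.   26.]
```

Call:
drive_tool(plan=[[0.7, 2, 0.5, 0.003, 0.03, -0.003, 0], [0.7, 2, 0.5, 0.003, 0.03, -0.003, 0], [0.7, 3, 0.5, 0.003, 0.03, -0.003, 0], [0.5, 3, 0, 0, 0.02, 0, 0], [0.4, 3, 0, 0, 0, 0, 0], [0.4, 3, 0, 0, 0, 0, 0], [0, 0, 0, 0, 0, 0, 0]])

```text
time_s: 12.52
ee_pos: [509.4, -134.2, 25.0]
tcp_rot: [-3.127, -0.535, -0.115]
contact_force: [1.0, -5.2, 1.4]
gripper_width: -0.003
finger_force: 2.6
```

Run:
```python
from h import *
goto(-113,-344,10,30)
```

```text
tip row [-113.2 -353.4    8.6] F row [ 1.6 -5.   1.4] rot [-3.127 -0.535 -0.115] j [-0.41  0.05  2.45  0.91  0.2   0.42] 12.5167
shift [1.5 9.5 1.5] turn [-0.011  0.013 -0.005] tcp [ 511. -125.   26.]
```

Call:
drive_tool(plan=[[0.3, 2.5, 0.3, 0, 0, 0, 0], [0.3, 2.5, 0.3, 0, 0, 0, 0], [0.2, 2, 0, 0, 0, 0, 0], [0.2, 1.5, 0, 0, 0, 0, 0], [0, 0, 0, 0, 0, 0, 0]])

```text
time_s: 12.93
ee_pos: [510.9, -129.7, 26.2]
tcp_rot: [-3.135, -0.538, -0.116]
contact_force: [-1.2, -18.3, -1.9]
gripper_width: 0.002
finger_force: 9.0
```

Run:
```python
from h import *
goto(-113,-344,10,30)
im=read_camera("side");cv2.imwrite("pics/s2.png",cv2.resize(im[160:310,170:370,::-1],None,fx=4,fy=4))
```

```text
tip row [-112.1 -348.9    9.9] F row [  0.9 -18.3  -1.9] rot [-3.135 -0.538 -0.116] j [-0.39  0.05  2.46  0.88  0.19  0.47] 12.9333
shift [-0.1  5.   0.3] turn [-0.004  0.015  0.001] tcp [ 511. -125.   26.]
```

View pics/s2.png

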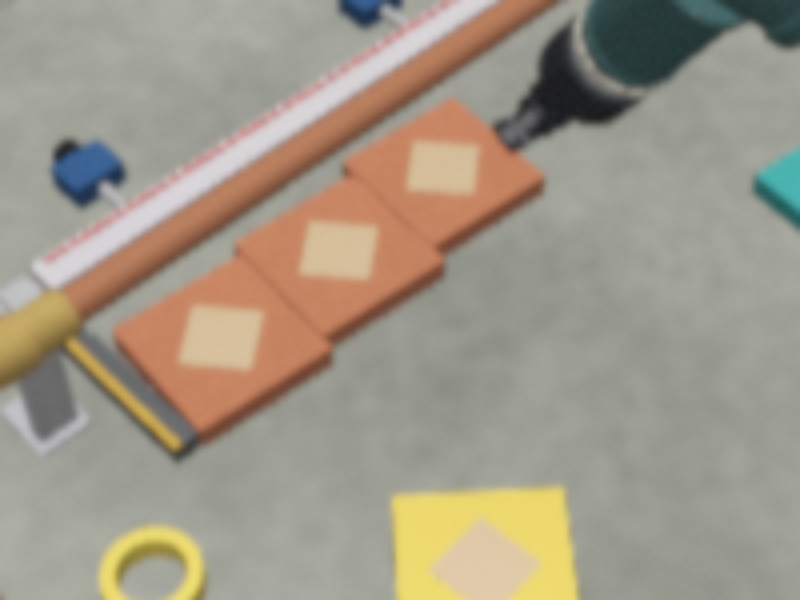

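```bash
cat > kin.py <<'E'
import numpy as np
from scipy.spatial.transform import Rotation as R
from scipy.optimize import least_squares
from h import O,ex,ey,TIP,A
D=[([-1.15290,.26476,1.60539,0,1.27368,-.0369],[296.24,-605.75,248.95],[-3.1394,0,.4548]),
([-0.74528,-0.11916,2.57075,1.16152,0.41830,-0.08793],[429.69,-195.96,57.13],[-3.1042,-.6297,-.1246]),
([-.67,-.16,2.55,.68,.46,.43],[403.,-168.7,48.9],[-3.096,-.469,-.109]),
([-.51,.05,2.37,.22,.49,.99],[444.5,-180.1,18.9],[-3.136,-.259,-.112]),
([.35,.05,2.37,-.23,.49,2.21],[449.1,154,20],[-3.131,-.263,-.107]),
([-.65,-.03,2.36,.24,.61,.85],[414.3,-228.7,57.4],[-3.136,-.26,-.116]),
([-.62,.09,2.51,1.82,.33,-.67],[500.4,-199.6,25.3],[3.14,-.698,-.105]),
([-.39,.05,2.46,.88,.19,.47],[510.9,-129.7,26.2],[-3.135,-.538,-.116])]
def fk(q,p):
    a,h,L1,e,L2,d,o6=p;r=lambda x,t:R.from_euler(x,t)
    R1=r("z",q[0]);R2=R1*r("y",q[1]);R3=R2*r("y",q[2]);R5=R3*r("z",q[3])*r("y",q[4]);R6=R5*r("z",q[5]+o6)
    return R1.apply([a,0,h])+R2.apply([0,0,L1])+R3.apply([e,0,L2])+R5.apply([0,0,d]),R6
def res(p):
    o=[]
    for q,x,w in D:
        P,Rr=fk(q,p);o+=list((P-x)/5)+list((R.from_euler("xyz",w)*Rr.inv()).as_rotvec()*50)
    return o
s=min((least_squares(res,[0,300,400,0,400,200,o]) for o in(0,np.pi/2,np.pi,-np.pi/2)),key=lambda s:s.cost)
p=s.x
def target(x,y,z,lean,yaw=0):
    Rt=R.from_euler("z",A+yaw)*R.from_euler("y",-np.radians(lean))*R.from_euler("x",np.pi)
    return O+x*ex+y*ey+[0,0,z]-TIP*Rt.apply([0,0,1]),Rt
lo=np.array([-2.63,-.94,.31,-1.31,0,-2.55]);hi=np.array([2.63,2.18,2.57,4.45,2.66,2.55])
def ik(q0,x,y,z,lean,yaw=0):
    P,Rt=target(x,y,z,lean,yaw)
    f=lambda q:np.r_[(fk(q,p)[0]-P)/5,(Rt*fk(q,p)[1].inv()).as_rotvec()*50]
    s=least_squares(f,np.clip(q0,lo+1e-3,hi-1e-3),bounds=(lo,hi));return s.x,s.cost
if __name__=="__main__":
    print(np.round(p,2),s.cost,np.round(s.fun.reshape(-1,6),1))
    for lean in(15,30,35,40):
      for x,y in((-180,-60),(-145,-60),(-113,-60),(-95,-60),(-180,-170),(-145,-170),(-113,-170),(-95,-170),(-145,-280),(-113,-280),(-95,-280)):
        out=[]
        for j4 in(-.5,.5,2.5,3.7):
            q,c=ik([np.arctan2(y+150,550),.1,2.4,j4,.3,1.3-(j4 if j4<4 else 0)],x,y,5,lean)
            if c<.1 and not any(np.allclose(q,k,atol=.03) for k in out): out.append(q)
        print(lean,x,y,[np.round(q,2).tolist() for q in out])
E
python3 kin.py
```

```text
[-32.37 343.85 527.95  24.38 605.89 398.68   1.57] 60.32684297216561 [[-4.3 -2.5  0.8 -0.   0.  -0. ]
 [ 0.9 -0.5  1.2  0.  -0.  -0. ]
 [-0.5 -1.3  0.4 -0.   0.1  0.1]
 [-2.7 -2.8 -0.8  0.2  0.1  0. ]
 [ 1.6 -6.5 -0.9  0.2  0.1 -0.4]
 [-3.2 -1.2 -1.3 -0.2 -0.3 -0.2]
 [ 0.5 -1.1  1.2 -0.2 -0.2  0.1]
 [-0.7 -3.2 -0.6 -0.4 -0.4  0.3]]
15 -180 -60 [[0.44, 0.1, 2.29, -0.27, 0.54, 2.33]]
15 -145 -60 [[0.4, 0.15, 2.23, -0.25, 0.54, 2.28]]
15 -113 -60 [[0.36, 0.2, 2.17, -0.23, 0.55, 2.23]]
15 -95 -60 [[0.35, 0.22, 2.14, -0.22, 0.55, 2.2]]
15 -180 -170 [[0.18, 0.02, 2.38, -0.16, 0.5, 1.99]]
15 -145 -170 [[0.16, 0.08, 2.31, -0.14, 0.5, 1.96]]
15 -113 -170 [[0.14, 0.14, 2.25, -0.13, 0.5, 1.93]]
15 -95 -170 [[0.13, 0.16, 2.22, -0.13, 0.51, 1.91]]
15 -145 -280 [[-0.12, 0.06, 2.34, 0.0, 0.48, 1.56]]
15 -113 -280 [[-0.12, 0.11, 2.28, 0.0, 0.49, 1.56]]
15 -95 -280 [[-0.12, 0.14, 2.24, 0.0, 0.49, 1.56]]
30 -180 -60 []
30 -145 -60 []
30 -113 -60 []
30 -95 -60 []
30 -180 -170 []
30 -145 -170 []
30 -113 -170 []
30 -95 -170 []
30 -145 -280 [[-0.12, -0.03, 2.54, 0.05, 0.1, 1.52]]
30 -113 -280 [[-0.12, 0.04, 2.48, 0.04, 0.1, 1.52]]
30 -95 -280 [[-0.12, 0.07, 2.44, 0.04, 0.11, 1.53]]
35 -180 -60 []
35 -145 -60 []
35 -113 -60 []
35 -95 -60 []
35 -180 -170 []
35 -145 -170 []
35 -113 -170 []
35 -95 -170 []
35 -145 -280 []
35 -113 -280 [[-0.12, 0.04, 2.54, 3.02, 0.04, -1.46]]
35 -95 -280 [[-0.12, 0.07, 2.5, 3.02, 0.04, -1.45]]
40 -180 -60 []
40 -145 -60 []
40 -113 -60 []
40 -95 -60 []
40 -180 -170 []
40 -145 -170 []
40 -113 -170 [[0.28, 0.09, 2.55, 4.13, 0.29, -2.24]]
40 -95 -170 [[0.25, 0.12, 2.52, 4.11, 0.28, -2.23]]
40 -145 -280 []
40 -113 -280 []
40 -95 -280 [[-0.12, 0.09, 2.56, 3.11, 0.2, -1.55]]
```

```bash
python3 - <<'E'
s=open("kin.py").read()
s=s.replace("a,h,L1,e,L2,d,o6=p","a,h,L1,e,L2,d,o6,b=p").replace("R1.apply([a,0,h])","R1.apply([a,b,h])").replace("[0,300,400,0,400,200,o]","[0,300,400,0,400,200,o,0]")
s=s.replace("lean,yaw=0):","lean,yaw=0,flip=0):").replace('*R.from_euler("x",np.pi)\n','*R.from_euler("x",np.pi)*R.from_euler("z",flip*np.pi)\n').replace("target(x,y,z,lean,yaw)","target(x,y,z,lean,yaw,flip)")
i=s.index("    for lean in(15")
s=s[:i]+'''    rng=np.random.default_rng(0)
    for lean in(36,40):
      for x,y in((-150,-60),(-113,-60),(-97,-60),(-150,-170),(-113,-170),(-97,-170),(-150,-280),(-113,-280),(-97,-280)):
        out=[]
        for flip in (0,1):
          for k in range(14):
            q,c=ik([np.arctan2(y+150,550)+rng.normal()*.3,.1,2.4,rng.uniform(-1.3,4.4),rng.uniform(.05,.6),rng.uniform(-2.5,2.5)],x,y,5,lean,0,flip)
            if c<.2 and not any(np.allclose(q,k,atol=.05) for k in out): out.append(q)
        print(lean,x,y,[np.round(q,2).tolist() for q in out])
'''
open("kin.py","w").write(s)
E
time python3 kin.py
```

```text
[ 1.3800e+00  2.4361e+02  5.1965e+02 -2.8000e-01  5.6237e+02  3.3119e+02
  1.5700e+00  2.5050e+01] 1.9614617904684282 [[ 0.  -0.  -0.1 -0.   0.  -0. ]
 [ 0.2  0.1  0.3  0.  -0.  -0. ]
 [ 0.1 -0.2  0.4 -0.   0.1  0.1]
 [ 0.3 -0.3  0.4  0.2  0.1  0. ]
 [ 0.7  0.   0.2  0.2  0.1 -0.4]
 [-0.5  0.8 -0.4 -0.2 -0.3 -0.2]
 [-0.   0.2 -0.1 -0.2 -0.2  0.1]
 [-0.5 -0.  -0.7 -0.4 -0.4  0.3]]
36 -150 -60 []
36 -113 -60 []
36 -97 -60 []
36 -150 -170 [[0.16, 0.02, 2.57, 4.35, 0.17, -2.55], [0.16, 0.01, 2.57, 4.44, 0.17, 0.5]]
36 -113 -170 [[0.13, 0.07, 2.51, 4.32, 0.15, -2.55], [0.13, 0.07, 2.5, 4.41, 0.15, 0.51]]
36 -97 -170 [[0.12, 0.1, 2.48, 4.31, 0.14, -2.55], [0.12, 0.1, 2.47, 4.41, 0.14, 0.49]]
36 -150 -280 []
36 -113 -280 [[-0.2, 0.04, 2.54, 2.45, 0.08, -0.95], [-0.2, 0.04, 2.54, 2.45, 0.08, 2.19]]
36 -97 -280 [[-0.19, 0.07, 2.5, 2.45, 0.08, -0.95], [-0.19, 0.07, 2.5, 2.45, 0.08, 2.19]]
40 -150 -60 []
40 -113 -60 [[0.44, 0.17, 2.44, 4.45, 0.35, -2.43], [0.44, 0.17, 2.44, 4.45, 0.35, 0.72]]
40 -97 -60 [[0.42, 0.18, 2.42, 4.45, 0.34, -2.44], [0.42, 0.18, 2.42, 4.45, 0.34, 0.7]]
40 -150 -170 []
40 -113 -170 [[0.15, 0.08, 2.54, 3.94, 0.23, -2.16], [0.15, 0.08, 2.54, 3.94, 0.23, 0.98]]
40 -97 -170 [[0.14, 0.11, 2.51, 3.93, 0.22, -2.15], [0.14, 0.11, 2.51, 3.93, 0.22, 0.99]]
40 -150 -280 []
40 -113 -280 [[-0.2, 0.05, 2.57, 2.81, 0.18, -1.32], [-0.2, 0.05, 2.57, 2.81, 0.18, 1.83]]
40 -97 -280 [[-0.2, 0.08, 2.54, 2.84, 0.19, -1.34], [-0.2, 0.08, 2.54, 2.84, 0.19, 1.8]]
real	0m29.605s
user	0m30.012s
sys	0m0.176s
```

Run:
```python
from kin import *
for y in(-60,-170,-280):
  for yaw in (0,.1):
    for lean in(24,28,30,32,34):
      q=[.3 if y>-100 else 0,.1,2.3,-.3 if y>-200 else .2,.4,2.];o=[]
      for x in(-180,-150,-108):
        for k in range(15,lean+1): q,c=ik(q,x,y,4,k,yaw)
        o.append((np.round(q,2).tolist(),round(c,2)))
      print(y,yaw,lean,o)
```

```text
-60 0 24 [([0.4, 0.06, 2.4, -0.54, 0.37, 2.55], np.float64(0.44)), ([0.38, 0.11, 2.35, -0.56, 0.36, 2.55], np.float64(0.03)), ([0.34, 0.17, 2.28, -0.53, 0.36, 2.48], np.float64(0.0))]
-60 0 28 [([0.39, 0.04, 2.42, -0.56, 0.32, 2.55], np.float64(6.32)), ([0.36, 0.09, 2.38, -0.58, 0.31, 2.55], np.float64(4.18)), ([0.33, 0.15, 2.31, -0.61, 0.3, 2.55], np.float64(1.93))]
-60 0 30 [([0.38, 0.03, 2.44, -0.58, 0.29, 2.55], np.float64(11.87)), ([0.35, 0.08, 2.39, -0.6, 0.28, 2.55], np.float64(8.94)), ([0.32, 0.14, 2.32, -0.62, 0.28, 2.55], np.float64(5.54))]
-60 0 32 [([0.37, 0.02, 2.45, -0.59, 0.26, 2.55], np.float64(19.17)), ([0.34, 0.07, 2.4, -0.61, 0.26, 2.55], np.float64(15.52)), ([0.31, 0.14, 2.33, -0.63, 0.25, 2.55], np.float64(11.03))]
-60 0 34 [([0.36, 0.01, 2.47, -0.6, 0.24, 2.55], np.float64(28.26)), ([0.33, 0.06, 2.42, -0.62, 0.23, 2.55], np.float64(23.94)), ([0.3, 0.13, 2.35, -0.64, 0.22, 2.55], np.float64(18.43))]
-60 0.1 24 [([0.38, 0.05, 2.41, -0.51, 0.33, 2.43], np.float64(0.0)), ([0.35, 0.1, 2.36, -0.48, 0.32, 2.36], np.float64(0.0)), ([0.31, 0.16, 2.29, -0.42, 0.32, 2.27],
[... 3802 characters left out ...]
p.float64(0.01)), ([-0.25, -0.02, 2.52, 0.59, 0.2, 0.79], np.float64(0.0)), ([-0.23, 0.06, 2.43, 0.55, 0.2, 0.83], np.float64(0.0))]
-280 0.1 30 [([-0.27, -0.07, 2.57, 0.67, 0.2, 0.69], np.float64(1.29)), ([-0.25, -0.02, 2.54, 0.81, 0.17, 0.55], np.float64(0.0)), ([-0.24, 0.06, 2.46, 0.78, 0.16, 0.61], np.float64(0.0))]
-280 0.1 32 [([-0.27, -0.07, 2.57, 0.76, 0.2, 0.6], np.float64(4.59)), ([-0.26, -0.02, 2.56, 1.14, 0.14, 0.23], np.float64(0.0)), ([-0.24, 0.05, 2.48, 1.11, 0.14, 0.27], np.float64(0.0))]
-280 0.1 34 [([-0.28, -0.06, 2.57, 0.86, 0.19, 0.49], np.float64(9.92)), ([-0.27, -0.02, 2.57, 1.38, 0.14, -0.03], np.float64(0.3)), ([-0.25, 0.05, 2.5, 1.52, 0.13, -0.15], np.float64(0.0))]
```

Call:
drive_tool(plan=[[-1.5, -10, 0, 0, 0, 0, 0], [-1.5, -10, 0, 0, 0, 0, 0], [-6, 0, 10, 0.004, 0.04, 0, 0], [-20, 2, 15, 0.004, 0.04, 0, 0], [-20, 2, 15, 0.004, 0.04, 0, 0], [-20, 2, 10, 0.004, 0.04, 0, 0], [0, 0, 0, 0.003, 0.03, 0, 0], [0, 0, 0, 0, 0, 0, 0]])

```text
time_s: 13.65
ee_pos: [447.5, -137.1, 70.4]
tcp_rot: [-3.122, -0.366, -0.111]
contact_force: [0.5, -0.3, 0.8]
gripper_width: 0.004
finger_force: 0.0
```

Run:
```python
from h import *
s,Rc=where();print(Rc.apply([0,0,-.125]))
goto(-190,-280,60,20)
```

```text
tip row [-177.3 -363.1   52.6] F row [ 0.6 -0.3  0.8] rot [-3.122 -0.366 -0.111] j [-0.45 -0.12  2.43  0.28  0.51  1.  ] 13.65
[-0.04469718  0.0025091   0.11670847]
tip row [-177.3 -363.1   52.6] F row [ 0.6 -0.3  0.8] rot [-3.122 -0.366 -0.111] j [-0.45 -0.12  2.43  0.28  0.51  1.  ] 13.65
shift [-3.  84.3  7.5] turn [-0.017  0.019 -0.008] tcp [444. -53.  78.]
```

Call:
drive_tool(plan=[[0.5, 12.6, 0, -0.043, 0.003, 0.117, 0.3], [0.5, 12.6, 0, -0.043, 0.003, 0.117, 0.7], [0.5, 12.6, 0, -0.043, 0.003, 0.117, 0.7], [0.5, 12.6, 0, -0.043, 0.003, 0.117, 0.7], [0.5, 12.6, 0, -0.043, 0.003, 0.117, 0.7], [0.5, 12.6, 0, -0.043, 0.003, 0.117, 0.7], [0.5, 12.6, 0, -0.043, 0.003, 0.117, 0.7], [0.5, 12.6, 0, -0.043, 0.003, 0.117, 0.7], [0.5, 12.6, 0, -0.043, 0.003, 0.117, 0.7], [0.5, 12.6, 0, -0.043, 0.003, 0.117, 0.7], [0.5, 12.6, 0, -0.043, 0.003, 0.117, 0.7], [0.5, 12.6, 0, -0.043, 0.003, 0.117, 0.7]])

```text
time_s: 14.65
ee_pos: [452.0, 14.5, 68.2]
tcp_rot: [2.798, -0.052, 1.406]
contact_force: [0.3, 0.1, 0.3]
gripper_width: 0.695
finger_force: 0.0
```

Call:
drive_tool(plan=[[0.5, 12.6, 0, -0.043, 0.004, 0.117, 0.7], [0.5, 12.6, 0, -0.043, 0.004, 0.117, 0.7], [0.5, 12.6, 0, -0.043, 0.004, 0.117, 0.7], [0.5, 12.6, 0, -0.043, 0.004, 0.117, 0.7], [0.5, 12.6, 0, -0.043, 0.004, 0.117, 0.7], [0.5, 12.6, 0, -0.043, 0.004, 0.117, 0.7], [0.5, 12.6, 0, -0.043, 0.004, 0.117, 0.7], [0.5, 12.6, 0, -0.043, 0.004, 0.117, 0.7], [0.5, 12.6, 0, -0.043, 0.004, 0.117, 0.7], [0.5, 12.6, 0, -0.043, 0.004, 0.117, 0.7], [0.5, 12.6, 0, -0.043, 0.004, 0.117, 0.7], [0.5, 12.6, 0, -0.043, 0.004, 0.117, 0.7]])

```text
time_s: 15.65
ee_pos: [457.6, 164.8, 68.0]
tcp_rot: [3.089, 0.322, 2.881]
contact_force: [0.5, 0.2, -1.4]
gripper_width: 0.703
finger_force: 0.0
```

```bash
sed -i 's/def goto(x,y,z,lean):/def goto(x,y,z,lean,flip=1):/; s/^\(    Rt=.*\)$/\1*R.from_euler("z",flip*np.pi)/' h.py
python3 - <<'E'
from h import *
goto(-195,-62,40,25)
E
```

```text
tip row [-201.7  -62.2   50. ] F row [ 0.4  0.3 -1.4] rot [3.089 0.322 2.881] j [ 0.4  -0.05  2.36 -0.29  0.56 -0.7 ] 15.65
shift [  4.7  -0.2 -10.8] turn [-0.069 -0.104  0.129] tcp [462. 165.  57.]
```

Call:
drive_tool(plan=[[2, 1, -8, -0.017, -0.026, 0.032, 0.7], [1, 1, -12, -0.017, -0.026, 0.032, 0.7], [1, 0, -12, -0.017, -0.026, 0.032, 0.7], [1, 0, -10, -0.018, -0.026, 0.033, 0.7], [0, 0, -6, 0, 0, 0, 0.7], [0, 0, 0, 0, 0, 0, 0.7]])

```text
time_s: 16.15
ee_pos: [460.8, 164.9, 18.2]
tcp_rot: [3.141, 0.434, 3.024]
contact_force: [-0.6, -0.6, 0.3]
gripper_width: 0.705
finger_force: 0.0
```

Run:
```python
from h import *
goto(-160,-60,1,30)
```

```text
tip row [-196.6  -61.9    1. ] F row [-0.6 -0.6  0.3] rot [3.141 0.434 3.024] j [ 0.44  0.04  2.43 -0.68  0.36 -0.41] 16.15
shift [35.  -2.1 -0.8] turn [-0.011 -0.089  0.005] tcp [496. 163.  17.]
```

Call:
drive_tool(plan=[[5, 1, -0.4, -0.005, -0.045, 0.003, 0.7], [5, 0.5, -0.4, -0.005, -0.045, 0.003, 0.7], [7, -0.8, 0, 0, 0, 0, 0.7], [7, -0.8, 0, 0, 0, 0, 0.7], [7, -0.8, 0, 0, 0, 0, 0.7], [7, -0.8, 0, 0, 0, 0, 0.7], [7, -0.8, 0, 0, 0, 0, 0.7], [7, -0.8, 0, 0, 0, 0, 0.7], [7, -0.8, 0, 0, 0, 0, 0.7], [6, -0.7, 0, 0, 0, 0, 0.7], [4, -0.4, 0, 0, 0, 0, 0.7], [0, 0, 0, 0, 0, 0, 0.7]])

```text
time_s: 17.15
ee_pos: [535.2, 160.7, 22.0]
tcp_rot: [3.135, 0.531, 3.025]
contact_force: [0.1, -0.0, -0.4]
gripper_width: 0.704
finger_force: 0.0
```

Run:
```python
from h import *
goto(-110,-60,1,31)
```

```text
tip row [-120.5  -57.6    5.7] F row [ 0.1  0.  -0.4] rot [3.135 0.531 3.025] j [ 0.39  0.14  2.36 -0.98  0.29 -0.17] 17.15
shift [10.  -3.5 -4.8] turn [-0.006 -0.01   0.001] tcp [545. 157.  17.]
```

Call:
drive_tool(plan=[[-2, -2, -2, 0, 0, 0, 0.7], [-1, -1, -3, 0, 0, 0, 0.7], [4, -0.5, 0, 0, 0, 0, 0.7], [4, -0.5, 0, 0, 0, 0, 0.7], [3, -0.3, 0, 0, 0, 0, 0.7], [2, -0.2, 0, 0, 0, 0, 0.7]])

```text
time_s: 17.65
ee_pos: [543.4, 155.8, 16.1]
tcp_rot: [3.137, 0.529, 3.026]
contact_force: [-3.1, -0.6, 0.9]
gripper_width: 0.702
finger_force: 2.3
```

Run:
```python
from h import *
goto(-105,-60,1,31)
```

```text
tip row [-111.9  -61.6   -0.3] F row [-3.  -1.   0.9] rot [3.137 0.529 3.026] j [ 0.37  0.16  2.35 -1.    0.28 -0.16] 17.65
shift [6.8 0.9 1.2] turn [-0.005 -0.012  0.001] tcp [550. 157.  17.]
```

Call:
drive_tool(plan=[[2, -0.2, 0, 0, 0, 0, 0.7], [2, -0.2, 0, 0, 0, 0, 0.7], [1, -0.1, 0, 0, 0, 0, 0.7]])

```text
time_s: 17.9
ee_pos: [546.2, 155.4, 15.7]
tcp_rot: [3.137, 0.527, 3.026]
contact_force: [-34.6, 4.9, 30.3]
gripper_width: 0.703
finger_force: 20.2
```

Call:
drive_tool(plan=[[-1.5, 0.1, 0.7, 0, 0, 0, 0.7]])

```text
time_s: 17.98
ee_pos: [545.5, 155.6, 16.4]
tcp_rot: [3.137, 0.528, 3.027]
contact_force: [-0.7, 0.2, -1.1]
gripper_width: 0.698
finger_force: 0.4
```

Run:
```python
from h import *
where()
```

```text
tip row [-109.8  -61.6    0. ] F row [-0.7  0.1 -1.1] rot [3.137 0.528 3.027] j [ 0.37  0.16  2.34 -0.99  0.28 -0.18] 17.9833
```

That press peaked at about 35 N along the row's x, over the 30 N limit, because contact is very stiff (tens of N per mm). I backed off at once and will use steps of half a millimetre or less from here, starting with a gentle re-press.

Call:
drive_tool(plan=[[0.5, -0.1, 0, 0, 0, 0, 0.7], [0, 0, 0, 0, 0, 0, 0.7]])

```text
time_s: 18.15
ee_pos: [545.9, 155.6, 16.2]
tcp_rot: [3.137, 0.528, 3.027]
contact_force: [-14.1, 2.1, 8.4]
gripper_width: 0.701
finger_force: 6.9
```

Call:
drive_tool(plan=[[-12, 1.3, 0, 0, 0, 0, 0.7], [-24, 2.7, 2, 0, 0, 0, 0.7], [-24, 2.7, 0, 0.003, 0.03, 0, 0.7], [-22, 2.4, 0, 0.003, 0.03, 0, 0.7], [-2.7, -24, 0, 0.003, 0.03, 0, 0.7], [-3, -27, 0, 0, 0, 0, 0.7], [-3, -27, 0, 0, 0, 0, 0.7], [-3, -27, 0, 0, 0, 0, 0.7], [0, 0, 0, 0, 0, 0, 0.7]])

```text
time_s: 18.9
ee_pos: [453.5, 58.2, 19.0]
tcp_rot: [3.139, 0.441, 3.024]
contact_force: [-0.6, -0.1, -0.1]
gripper_width: 0.701
finger_force: 0.0
```

Run:
```python
from h import *
goto(-175,-172,1,30)
im=read_camera("side");cv2.imwrite("pics/s3.png",cv2.resize(im[160:310,170:370,::-1],None,fx=4,fy=4))
```

```text
tip row [-191.8 -168.7    1.8] F row [-0.6 -0.1 -0.1] rot [3.139 0.441 3.024] j [ 0.15 -0.05  2.53 -0.45  0.26 -0.89] 18.9
shift [14.9 -5.  -1.6] turn [-0.011 -0.082  0.005] tcp [468.  53.  17.]
```

View pics/s3.png

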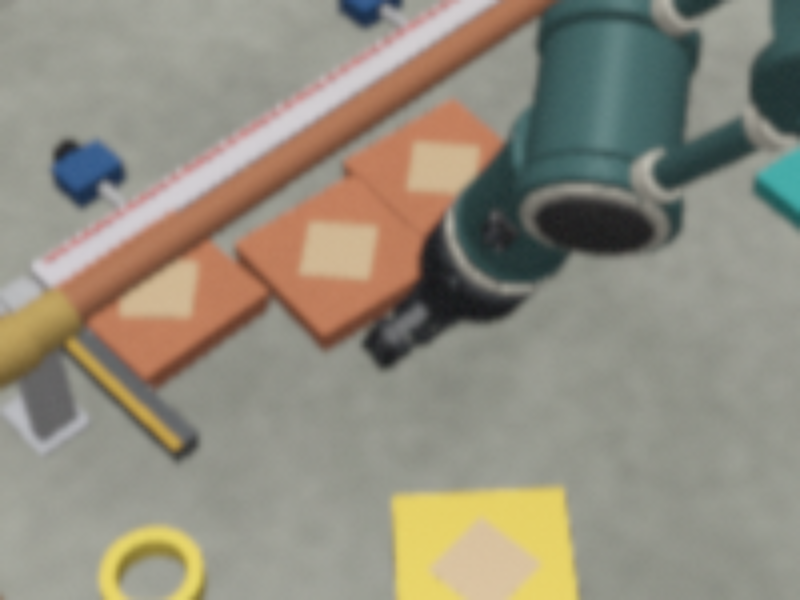

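L is seated square and still tight against M, with the gripper in front of M. Now M.

Call:
drive_tool(plan=[[7, -1.5, 0, 0, 0, 0, 0.7], [7, -1.2, 0, 0, 0, 0, 0.7], [7, -0.8, -0.3, -0.003, -0.025, 0.002, 0.7], [7, -0.8, -0.5, -0.003, -0.025, 0.002, 0.7], [7, -0.7, -0.6, -0.003, -0.025, 0.001, 0.7], [7, -0.6, -0.5, -0.002, -0.01, 0, 0.7], [7, -0.6, -0.3, 0, 0, 0, 0.7], [7, -0.6, -0.3, 0, 0, 0, 0.7], [7, -0.6, 0, 0, 0, 0, 0.7], [6, -0.5, 0, 0, 0, 0, 0.7], [4, -0.3, 0, 0, 0, 0, 0.7], [0, 0, 0, 0, 0, 0, 0.7]])

```text
time_s: 19.95
ee_pos: [529.0, 53.8, 17.1]
tcp_rot: [3.139, 0.528, 3.033]
contact_force: [-0.4, -0.2, 0.1]
gripper_width: 0.699
finger_force: 0.0
```

Run:
```python
from h import *
goto(-113,-170,0,31)
```

```text
tip row [-114.8 -164.6    0.7] F row [-0.3 -0.3  0.1] rot [3.139 0.528 3.033] j [ 0.13  0.08  2.44 -0.83  0.15 -0.54] 19.95
shift [ 1.  -5.5 -0.8] turn [-0.004 -0.012 -0.005] tcp [530.  48.  16.]
```

Call:
drive_tool(plan=[[1.5, -0.6, -0.3, 0, 0, 0, 0.7], [1.5, -0.6, -0.3, 0, 0, -0.002, 0.7], [0.8, -0.4, 0, 0, 0, -0.002, 0.7], [0, 0, 0, 0, 0, 0, 0.7]])

```text
time_s: 20.28
ee_pos: [531.3, 51.9, 16.3]
tcp_rot: [3.139, 0.528, 3.029]
contact_force: [-0.5, 1.4, 0.6]
gripper_width: 0.699
finger_force: 0.5
```

Run:
```python
from h import *
where()
```

```text
tip row [-1.123e+02 -1.662e+02 -1.000e-01] F row [-0.7  1.4  0.6] rot [3.139 0.528 3.029] j [ 0.12  0.09  2.43 -0.84  0.15 -0.53] 20.2833
```

Call:
drive_tool(plan=[[0.8, -0.1, 0, 0, 0, 0, 0.7], [0.8, -0.1, 0, 0, 0, 0, 0.7]])

```text
time_s: 20.45
ee_pos: [532.5, 51.6, 16.1]
tcp_rot: [3.14, 0.527, 3.029]
contact_force: [-3.7, 0.7, 3.1]
gripper_width: 0.7
finger_force: 2.0
```

Call:
drive_tool(plan=[[0.4, 0, 0, 0, 0, 0, 0.7]])

```text
time_s: 20.53
ee_pos: [533.0, 51.5, 16.1]
tcp_rot: [3.14, 0.527, 3.029]
contact_force: [-3.5, 1.5, 3.5]
gripper_width: 0.704
finger_force: 2.1
```

Call:
drive_tool(plan=[[0.4, 0, 0, 0, 0, 0, 0.7], [0.3, 0, 0, 0, 0, 0, 0.7]])

```text
time_s: 20.7
ee_pos: [533.7, 51.4, 16.1]
tcp_rot: [3.14, 0.527, 3.029]
contact_force: [-4.7, 0.5, 4.0]
gripper_width: 0.704
finger_force: 2.5
```

Call:
drive_tool(plan=[[0.3, 0, 0, 0, 0, 0, 0.7]])

```text
time_s: 20.78
ee_pos: [533.9, 51.4, 16.0]
tcp_rot: [3.14, 0.527, 3.029]
contact_force: [-7.9, 1.3, 6.8]
gripper_width: 0.702
finger_force: 4.0
```

Call:
drive_tool(plan=[[0.3, 0, 0, 0, 0, 0, 0.7], [0, 0, 0, 0, 0, 0, 0.7]])

```text
time_s: 20.95
ee_pos: [533.9, 51.4, 15.9]
tcp_rot: [3.14, 0.527, 3.029]
contact_force: [-8.1, 1.6, 6.8]
gripper_width: 0.699
finger_force: 4.8
```

Run:
```python
from h import *
where()
```

```text
tip row [-109.7 -166.4   -0.5] F row [-8.2  0.7  6.8] rot [3.14  0.527 3.029] j [ 0.12  0.09  2.43 -0.83  0.16 -0.54] 20.95
```

Call:
drive_tool(plan=[[0.3, 0, 0, 0, 0, 0, 0.7], [0, 0, 0, 0, 0, 0, 0.7]])

```text
time_s: 21.12
ee_pos: [533.9, 51.4, 15.9]
tcp_rot: [3.14, 0.526, 3.029]
contact_force: [-9.3, 1.8, 9.9]
gripper_width: 0.699
finger_force: 6.2
```

Call:
drive_tool(plan=[[0, 0, 1, 0, 0, 0, 0.7], [0, 0, 0, 0, 0, 0, 0.7]])

```text
time_s: 21.28
ee_pos: [533.9, 51.4, 16.5]
tcp_rot: [3.14, 0.526, 3.029]
contact_force: [-4.2, 0.7, 0.8]
gripper_width: 0.703
finger_force: 1.9
```

Call:
drive_tool(plan=[[0.3, 0, 0.3, 0, 0, 0, 0.7], [0, 0, 0, 0, 0, 0, 0.7]])

```text
time_s: 21.45
ee_pos: [533.9, 51.4, 16.4]
tcp_rot: [3.14, 0.525, 3.029]
contact_force: [-5.4, 1.3, 0.5]
gripper_width: 0.7
finger_force: 2.7
```

Call:
drive_tool(plan=[[0.6, -0.1, 0.2, 0, 0, 0, 0.7], [0, 0, 0, 0, 0, 0, 0.7]])

```text
time_s: 21.62
ee_pos: [534.0, 51.3, 16.4]
tcp_rot: [3.14, 0.525, 3.029]
contact_force: [-8.3, 2.6, 4.0]
gripper_width: 0.698
finger_force: 4.4
```

Run:
```python
from h import *
where()
```

```text
tip row [-1.096e+02 -1.665e+02 -1.000e-01] F row [-8.6  1.6  4. ] rot [3.14  0.525 3.029] j [ 0.12  0.09  2.43 -0.81  0.16 -0.56] 21.6167
```

Call:
drive_tool(plan=[[0.6, -0.1, 0.3, 0, 0, 0, 0.7], [0, 0, 0, 0, 0, 0, 0.7]])

```text
time_s: 21.78
ee_pos: [534.1, 51.3, 16.4]
tcp_rot: [3.141, 0.524, 3.029]
contact_force: [-10.8, 3.1, 4.2]
gripper_width: 0.703
finger_force: 5.4
```

Call:
drive_tool(plan=[[0.4, 0, 0.2, 0, 0, 0, 0.7], [0, 0, 0, 0, 0, 0, 0.7]])

```text
time_s: 21.95
ee_pos: [534.1, 51.3, 16.3]
tcp_rot: [3.141, 0.523, 3.029]
contact_force: [-11.6, 3.4, 4.7]
gripper_width: 0.707
finger_force: 6.1
```

Call:
drive_tool(plan=[[-12, 1.3, 0.5, 0, 0, 0, 0.7], [-24, 2.7, 1, 0, 0, 0, 0.7], [-24, 2.7, 0, 0.004, 0.04, 0, 0.7], [-20, 2.2, 0, 0.004, 0.04, 0, 0.7], [-2.7, -24, 0, 0.004, 0.04, 0, 0.7], [-3, -27, 0, 0, 0, 0, 0.7], [-3, -27, 0, 0, 0, 0, 0.7], [-3, -31, 0, 0, 0, 0, 0.7], [0, 0, 0, 0, 0, 0, 0.7]])

```text
time_s: 22.7
ee_pos: [452.5, -31.7, 20.3]
tcp_rot: [-3.138, 0.429, 3.026]
contact_force: [0.2, 0.5, -0.4]
gripper_width: 0.7
finger_force: 0.0
```

Run:
```python
from h import *
goto(-180,-280,1,24)
im=read_camera("scene");cv2.imwrite("pics/c3.png",im[:,:,::-1])
```

```text
tip row [-182.9 -258.2    3. ] F row [ 0.1  0.5 -0.4] rot [-3.138  0.429  3.026] j [-0.12 -0.07  2.54  0.    0.24 -1.58] 22.7
shift [  0.6 -22.1  -2. ] turn [0.005 0.01  0.005] tcp [453. -54.  18.]
```

Call:
drive_tool(plan=[[-1, -12, -1, 0, 0, 0, 0.7], [-1, -11, -1, 0.005, 0.01, 0.005, 0.7], [7, -0.8, 0, 0, 0, 0, 0.7], [7, -0.8, 0, 0, 0, 0, 0.7], [7, -0.7, -0.3, -0.003, -0.025, 0, 0.7], [7, -0.7, -0.5, -0.003, -0.03, 0, 0.7], [7, -0.6, -0.6, -0.003, -0.03, 0, 0.7], [7, -0.6, -0.5, -0.002, -0.02, 0, 0.7], [7, -0.6, -0.3, 0, 0, 0, 0.7], [7, -0.6, 0, 0, 0, 0, 0.7], [5, -0.5, 0, 0, 0, 0, 0.7], [0, 0, 0, 0, 0, 0, 0.7]])

```text
time_s: 23.75
ee_pos: [512.7, -56.8, 16.0]
tcp_rot: [3.139, 0.524, 3.033]
contact_force: [-1.3, 0.4, 3.1]
gripper_width: 0.699
finger_force: 2.0
```

Run:
```python
from h import *
goto(-113,-278,0,30)
```

```text
tip row [-118.7 -276.3   -0.5] F row [-1.3  0.2  3.1] rot [3.139 0.524 3.033] j [-0.18  0.05  2.48  0.4   0.1  -2.03] 23.75
shift [ 5.5 -2.3  0.5] turn [-0.002  0.    -0.004] tcp [518. -59.  16.]
```

Call:
drive_tool(plan=[[2, -0.4, 0.5, 0, 0, -0.002, 0.7], [2, -0.3, 0.4, 0, 0, -0.002, 0.7], [2, -0.2, 0.2, 0, 0, 0, 0.7], [0, 0, 0, 0, 0, 0, 0.7]])

```text
time_s: 24.08
ee_pos: [517.1, -57.5, 16.0]
tcp_rot: [3.139, 0.521, 3.029]
contact_force: [-1.1, 0.8, 1.3]
gripper_width: 0.697
finger_force: 1.5
```

Run:
```python
from h import *
where()
```

```text
tip row [-114.3 -276.5   -0.5] F row [-1.2  0.7  1.3] rot [3.139 0.521 3.029] j [-0.18  0.06  2.47  0.36  0.11 -1.98] 24.0833
```

Call:
drive_tool(plan=[[1.5, -0.2, 0.3, 0, 0, 0, 0.7], [1.5, -0.2, 0.3, 0, 0, 0, 0.7], [0, 0, 0.2, 0, 0, 0, 0.7]])

```text
time_s: 24.33
ee_pos: [519.9, -58.7, 16.7]
tcp_rot: [3.14, 0.521, 3.029]
contact_force: [-1.2, 1.2, -0.6]
gripper_width: 0.703
finger_force: 0.7
```

Call:
drive_tool(plan=[[0.6, -0.1, 0.1, 0, 0, 0, 0.7], [0.6, -0.1, 0.1, 0, 0, 0, 0.7]])

```text
time_s: 24.5
ee_pos: [520.8, -59.1, 16.8]
tcp_rot: [3.14, 0.521, 3.028]
contact_force: [-1.1, -0.5, -0.7]
gripper_width: 0.696
finger_force: 0.8
```

Call:
drive_tool(plan=[[0.4, 0, 0.1, 0, 0, 0, 0.7], [0.3, 0, 0, 0, 0, 0, 0.7]])

```text
time_s: 24.67
ee_pos: [521.3, -59.2, 16.9]
tcp_rot: [3.14, 0.521, 3.028]
contact_force: [-3.6, 1.0, 0.5]
gripper_width: 0.697
finger_force: 1.9
```

Call:
drive_tool(plan=[[0.4, 0, 0, 0, 0, 0, 0.7], [0.3, 0, 0, 0, 0, 0, 0.7]])

```text
time_s: 24.83
ee_pos: [521.4, -59.2, 16.8]
tcp_rot: [3.14, 0.52, 3.028]
contact_force: [-8.7, 0.0, 4.9]
gripper_width: 0.695
finger_force: 4.3
```

Call:
drive_tool(plan=[[0.3, 0, 0, 0, 0, 0, 0.7], [0, 0, 0, 0, 0, 0, 0.7]])

```text
time_s: 25.0
ee_pos: [521.5, -59.1, 16.8]
tcp_rot: [3.139, 0.52, 3.028]
contact_force: [-9.2, 1.1, 6.1]
gripper_width: 0.705
finger_force: 4.5
```

Call:
drive_tool(plan=[[0.4, 0, 0, 0, 0, 0, 0.7], [0, 0, 0, 0, 0, 0, 0.7]])

```text
time_s: 25.17
ee_pos: [521.5, -59.1, 16.5]
tcp_rot: [3.139, 0.519, 3.028]
contact_force: [-10.4, -0.1, 5.9]
gripper_width: 0.703
finger_force: 4.9
```

Call:
drive_tool(plan=[[0.3, 0, 0, 0, 0, 0, 0.7], [0, 0, 0, 0, 0, 0, 0.7]])

```text
time_s: 25.33
ee_pos: [521.6, -59.0, 16.4]
tcp_rot: [3.139, 0.519, 3.027]
contact_force: [-11.8, -0.1, 7.7]
gripper_width: 0.703
finger_force: 5.6
```

Firm at about 12 N with no further travel. I back off and check the row.

Call:
drive_tool(plan=[[-10, 1.1, 0.5, 0, 0, 0, 0.7], [-24, 2.7, 2, 0, 0, 0, 0.7], [-24, 2.7, 5, 0.004, 0.04, 0, 0.7], [-12, 1.2, 15, 0.004, 0.04, 0, 0.7], [0, 0, 20, 0.004, 0.04, 0, 0.7], [0, -30, 20, 0, 0, 0, 0.7], [0, -35, 10, 0, 0, 0, 0.7], [0, -38, 10, 0, 0, 0, 0.7], [0, -38, 0, 0, 0, 0, 0.7], [0, -38, 0, 0, 0, 0, 0.7], [0, -38, 0, 0, 0, 0, 0.7], [0, 0, 0, 0, 0, 0, 0.7]])

```text
time_s: 26.33
ee_pos: [455.4, -277.0, 103.0]
tcp_rot: [-3.134, 0.408, 3.025]
contact_force: [0.2, -1.1, 1.3]
gripper_width: 0.698
finger_force: 0.0
```

Run:
```python
from h import *
where()
a=read_camera("side")[165:295,180:350,::-1];b=read_camera("scene")[130:310,200:420,::-1]
a=cv2.resize(a,(400,306),interpolation=cv2.INTER_CUBIC);b=cv2.resize(b,(400,327),interpolation=cv2.INTER_CUBIC)
im=np.zeros((330,800,3),np.uint8);im[:306,:400]=a;im[:327,400:]=b
cv2.imwrite("pics/f.png",im)
for c in("side","scene"):print([np.round(d["at"]).tolist() for t in("tile1_mid","tile2_mid") for d in place_of(c,t)])
```

```text
tip row [-153.  -501.8   85.6] F row [ 0.4 -1.   1.3] rot [-3.134  0.408  3.025] j [-0.73 -0.04  2.3   0.42  0.58 -2.5 ] 26.3333
[[620.0, 151.0, 14.0], [672.0, 202.0, 7.0], [588.0, -67.0, 5.0], [706.0, -421.0, 12.0]]
[[617.0, 151.0, 14.0], [458.0, 313.0, -6.0], [585.0, -69.0, 17.0], [710.0, -424.0, 11.0], [667.0, 202.0, 13.0]]
```

View pics/f.png

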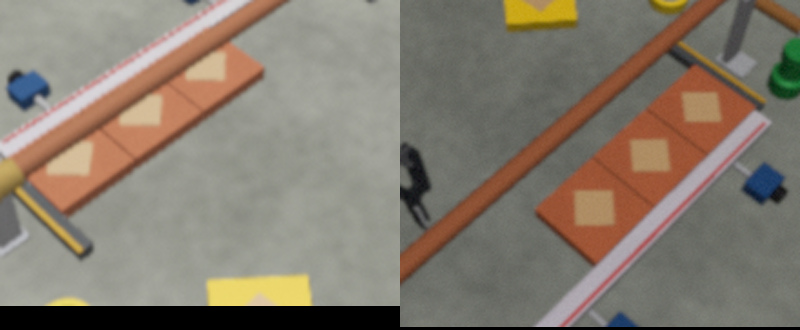

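The row looks straight and flush, with hairline joints. To rule out a small gap at a joint, I'll turn the wrist back and nudge the outer edge gently.

Call:
drive_tool(plan=[[0, 0, 0, 0.049, -0.002, -0.115, 0.3], [0, 0, 0, 0.049, -0.002, -0.115, 0], [0, 0, 0, 0.049, -0.002, -0.115, 0], [0, 0, 0, 0.049, -0.003, -0.115, 0], [0, 0, 0, 0.049, -0.003, -0.115, 0], [0, 0, 0, 0.049, -0.003, -0.115, 0], [0, 0, 0, 0.049, -0.003, -0.115, 0], [0, 0, 0, 0.049, -0.004, -0.115, 0], [0, 0, 0, 0.049, -0.004, -0.115, 0], [0, 0, 0, 0.049, -0.004, -0.115, 0], [0, 0, 0, 0.049, -0.004, -0.115, 0], [0, 0, 0, 0.049, -0.004, -0.115, 0]])

```text
time_s: 27.63
ee_pos: [453.6, -266.7, 99.7]
tcp_rot: [2.755, 0.004, 1.529]
contact_force: [-1.0, -0.3, 0.1]
gripper_width: -0.004
finger_force: 0.0
```

Call:
drive_tool(plan=[[0, 0, 0, 0.049, -0.004, -0.115, 0], [0, 0, 0, 0.049, -0.004, -0.115, 0], [0, 0, 0, 0.049, -0.004, -0.115, 0], [0, 0, 0, 0.049, -0.004, -0.115, 0], [0, 0, 0, 0.049, -0.004, -0.115, 0], [0, 0, 0, 0.049, -0.004, -0.115, 0], [0, 0, 0, 0.049, -0.004, -0.115, 0], [0, 0, 0, 0.049, -0.004, -0.115, 0], [0, 0, 0, 0.049, -0.004, -0.115, 0], [0, 0, 0, 0.049, -0.004, -0.115, 0], [0, 0, 0, 0.049, -0.004, -0.115, 0], [0, 0, 0, 0.049, -0.004, -0.115, 0]])

```text
time_s: 28.63
ee_pos: [453.6, -266.8, 99.7]
tcp_rot: [3.113, -0.413, 0.038]
contact_force: [-0.3, -0.4, -0.5]
gripper_width: -0.001
finger_force: 0.0
```

Run:
```python
from h import *
goto(-130,-385,50,40,0)
```

```text
tip row [-155.9 -491.    82.3] F row [-0.3 -0.5 -0.5] rot [ 3.113 -0.413  0.038] j [-0.74 -0.04  2.3   0.48  0.61  0.44] 28.6333
shift [ 33.1 103.6 -35.1] turn [ 0.014 -0.286 -0.133] tcp [ 487. -163.   65.]
```

Call:
drive_tool(plan=[[5, 13, -12, 0.003, -0.072, -0.033, 0], [5, 13, -12, 0.003, -0.072, -0.033, 0], [5, 13, -12, 0.003, -0.072, -0.033, 0], [5, 13, -12, 0.004, -0.07, -0.033, 0], [4, 13, -12, 0, 0, 0, 0], [2, 13, -12, 0, 0, 0, 0], [0, 0, 0, 0, 0, 0, 0]])

```text
time_s: 29.22
ee_pos: [475.9, -195.1, 37.0]
tcp_rot: [3.137, -0.635, -0.061]
contact_force: [-1.7, -0.1, -0.3]
gripper_width: 0.002
finger_force: 0.0
```

Run:
```python
from h import *
goto(-88,-370,8,40,0)
```

```text
tip row [-138.1 -417.4   21.7] F row [-1.7 -0.3 -0.3] rot [ 3.137 -0.635 -0.061] j [-0.65  0.01  2.51  1.38  0.34 -0.29] 29.2167
shift [ 54.2  42.1 -14.5] turn [-0.002 -0.064 -0.048] tcp [ 530. -153.   23.]
```

Call:
drive_tool(plan=[[6, 4, -7, 0, -0.02, -0.016, 0], [6, 5, -5, -0.001, -0.022, -0.016, 0], [7, 5, -2, -0.001, -0.022, -0.016, 0], [7, 5, 0, 0, 0, 0, 0], [7, 6, 0, 0, 0, 0, 0], [7, 6, 0, 0, 0, 0, 0], [7, 6, 0, 0, 0, 0, 0], [5, 4, 0, 0, 0, 0, 0], [0, 0, 0, 0, 0, 0, 0]])

```text
time_s: 29.97
ee_pos: [531.7, -158.0, 27.5]
tcp_rot: [3.137, -0.705, -0.11]
contact_force: [-0.2, 0.1, 0.5]
gripper_width: 0.0
finger_force: 0.0
```

Run:
```python
from h import *
goto(-88,-352,9,40,0)
```

```text
tip row [ -85.7 -374.9   13. ] F row [-0.3  0.1  0.5] rot [ 3.137 -0.705 -0.11 ] j [-0.47  0.1   2.49  2.08  0.25 -0.79] 29.9667
shift [ 0.4 22.9 -3.9] turn [0.005 0.007 0.002] tcp [ 532. -135.   24.]
```

Call:
drive_tool(plan=[[0, 6, -1, 0, 0, 0, 0], [0.4, 6, -1, 0, 0, 0, 0], [0.4, 5, -0.5, 0, 0, 0, 0], [0.3, 3, 0, 0, 0, 0, 0], [0, 0, 0, 0, 0, 0, 0]])

```text
time_s: 30.38
ee_pos: [531.1, -138.4, 24.0]
tcp_rot: [3.137, -0.703, -0.112]
contact_force: [-0.6, -0.6, 0.2]
gripper_width: 0.001
finger_force: 0.0
```

Call:
drive_tool(plan=[[0.1, 1, 0, 0, 0, 0, 0], [0.1, 1, 0, 0, 0, 0, 0]])

```text
time_s: 30.55
ee_pos: [531.5, -137.2, 24.0]
tcp_rot: [3.137, -0.703, -0.113]
contact_force: [0.2, 0.9, 0.7]
gripper_width: 0.004
finger_force: 0.0
```

Run:
```python
from h import *
where()
```

```text
tip row [ -88.3 -354.3    9.5] F row [0.1 1.  0.7] rot [ 3.137 -0.703 -0.113] j [-0.41  0.1   2.51  2.23  0.23 -0.9 ] 30.55
```

Call:
drive_tool(plan=[[0.1, 1, 0, 0, 0, 0, 0], [0.1, 1, 0, 0, 0, 0, 0]])

```text
time_s: 30.72
ee_pos: [531.6, -135.1, 23.7]
tcp_rot: [3.137, -0.703, -0.114]
contact_force: [0.5, 0.4, 0.1]
gripper_width: 0.005
finger_force: 0.0
```

Call:
drive_tool(plan=[[0.1, 1, 0, 0, 0, 0, 0], [0.1, 0.6, 0, 0, 0, 0, 0]])

```text
time_s: 30.88
ee_pos: [531.7, -133.3, 23.6]
tcp_rot: [3.137, -0.703, -0.114]
contact_force: [-0.6, 0.7, 0.1]
gripper_width: -0.004
finger_force: 0.0
```

Run:
```python
from h import *
where()
```

```text
tip row [ -88.5 -350.4    9.1] F row [-0.6  0.6  0.1] rot [ 3.137 -0.703 -0.114] j [-0.4   0.1   2.51  2.25  0.23 -0.91] 30.8833
```

Call:
drive_tool(plan=[[0, 0.5, 0, 0, 0, 0, 0], [0, 0.4, 0, 0, 0, 0, 0]])

```text
time_s: 31.05
ee_pos: [531.7, -132.4, 23.6]
tcp_rot: [3.137, -0.703, -0.113]
contact_force: [-0.3, 1.0, 0.0]
gripper_width: -0.002
finger_force: 0.0
```

Call:
drive_tool(plan=[[0, 0.4, 0, 0, 0, 0, 0], [0, 0, 0, 0, 0, 0, 0]])

```text
time_s: 31.22
ee_pos: [531.7, -132.0, 23.6]
tcp_rot: [3.137, -0.703, -0.113]
contact_force: [-0.5, 0.1, -0.0]
gripper_width: 0.001
finger_force: 0.0
```

Run:
```python
from h import *
where()
```

```text
tip row [ -88.6 -349.1    9.1] F row [-0.5  0.1 -0. ] rot [ 3.137 -0.703 -0.113] j [-0.39  0.09  2.51  2.26  0.23 -0.92] 31.2167
```

There's no contact even at -349.1 mm, the position where the row was last tight, so no gap has opened. I retreat and hand in.

Call:
drive_tool(plan=[[-1, -10, 0, 0, 0, 0, 0], [-2, -15, 0, 0, 0, 0, 0], [-20, -10, 0, 0, 0.02, 0, 0], [-20, -10, 4, 0, 0.04, 0, 0], [-20, -10, 12, 0, 0.04, 0, 0], [-15, -20, 25, 0, 0.04, 0, 0], [0, -20, 25, 0, 0.04, 0, 0], [0, 0, 0, 0, 0, 0, 0]])

```text
time_s: 31.88
ee_pos: [490.2, -190.7, 56.9]
tcp_rot: [3.137, -0.628, -0.1]
contact_force: [0.2, -0.9, 0.4]
gripper_width: -0.0
finger_force: 0.0
```

```bash
python3 -c "
from h import *
where();print(sign_off())"
```

```text
tip row [-124.4 -411.9   41.5] F row [ 0.3 -0.9  0.4] rot [ 3.137 -0.628 -0.1  ] j [-0.59 -0.03  2.49  1.2   0.3  -0.02] 31.8833
the job is handed in; nothing more can be done
None
```

The three tiles are in a tight row against the end stop, each pressed flush to the straightedge in order at about 12–14 N, and I handed the job in at 32 s; however, the first press on the left tile briefly reached about 35 N at the wrist, over the 30 N limit.

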